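# Nest the specimen risers in their cradle

## Task

Put the four loose aluminium channel risers away in the dark steel cradle, nested with the one already there: lay the two that are open side up flat on the cradle's plate so that the three open ones stand side by side between its cheeks, then set the two face-down ones on top, each bridging two neighbours with one leg dropped fully into each one's groove. All five must end parallel and seated flat, with their ends about level with the cheeks' ends, and the lens cap, eyepiece, mouse and screwdriver on the desk left where they are.

Things in the scene. Friction and masses are not known exactly. Their poses are not given: they have to be found in the camera images.
- cradle: Dark steel cradle, fixed: plate 76 (x) x 110 (y) x 6 thick, an upright cheek at each y end (56 long, 8 thick, 20 high above the plate, tops rounded), 94 clear between; x ends open for fingers. Origin: centre of the underside; risers lie along x, in a row along y. On the plate a riser's underside is 6 above the origin; a nested face-down riser's leg tips stand on two webs, 11 above it.
- riser_start: Riser lying open side up (groove seen from above): aluminium channel, 56 long (x) x 28 wide (y) x 30 high (z up), web and legs 5 thick, 18 clear between legs, long edges rounded, about 70 g, both ways round alike. Origin: centre of the web's underside. Already on the cradle's plate beside the cheek at its -y end, along its x: first of the row.
- riser_open_1: Riser lying open side up (groove seen from above): aluminium channel, 56 long (x) x 28 wide (y) x 30 high (z up), web and legs 5 thick, 18 clear between legs, long edges rounded, about 70 g, both ways round alike. Origin: centre of the web's underside. On the desk.
- riser_open_2: Riser lying open side up (groove seen from above): aluminium channel, 56 long (x) x 28 wide (y) x 30 high (z up), web and legs 5 thick, 18 clear between legs, long edges rounded, about 70 g, both ways round alike. Origin: centre of the web's underside. On the desk.
- riser_down_1: Riser lying open side down (plain flat top seen from above): aluminium channel, 56 long (x) x 28 wide (y) x 30 high (z up), web and legs 5 thick, 18 clear between legs, long edges rounded, about 70 g, both ways round alike. Origin: centre, level with the leg tips, 30 below the top. On the desk.
- riser_down_2: Riser lying open side down (plain flat top seen from above): aluminium channel, 56 long (x) x 28 wide (y) x 30 high (z up), web and legs 5 thick, 18 clear between legs, long edges rounded, about 70 g, both ways round alike. Origin: centre, level with the leg tips, 30 below the top. On the desk.
- lens_cap: Bystander: black disc-shaped lens cap, 44 across, 11 high, loose; origin at the centre of its underside. Not to be disturbed.
- eyepiece: Bystander: black round microscope eyepiece standing on its narrow end, 34 across, 52 high, loose; origin at the centre of its underside. Not to be disturbed.
- mouse: Bystander: black computer mouse, about 72 x 62, 34 high, loose; origin at the centre of its underside (roughly). Not to be disturbed.
- screwdriver: Bystander: screwdriver lying, about 140 long, loose; origin at the centre of its underside (roughly). Not to be disturbed.
Mind the look-alikes: they are no part of the job. What is shaped like the riser_open_1 but yellow is not meant.

How it is judged:
By the outcome, as a careful person would: the job done as asked, in the order asked, and still so for the second after the job is handed in, with the robot touching nothing.
It also fails if it takes over 69 s, if anything falls off the work surface, if the arm or the gripper's body presses on something with over 40 N, if the wrist force passes 120 N, or if a joint passes its speed limit or range.

## Robot

A 6-joint arm with a two-finger parallel gripper is mounted at the origin on the work surface. World frame = base frame: x ahead of the robot, y to its left, z up, the work surface at z = 0. Lengths are in m, angles in degrees, forces in N, time in s.
With the tool pointing down it reaches from about 0.375 to 0.925 m from the base axis. Payload 5.7 kg.
Tool frame: the origin (TCP) lies on the mounting face of the last link; the fingertips stand 173 mm ahead of it and the grasp point (between the pads) lies 155 mm ahead of it; z points along the fingers, x is the direction in which the jaws open and shut, and the axes are right-handed (so a half turn about z gives the same grasp; the last joint's range is limited). The gripper opens to 85 mm and grips with 20 to 120 N. Pads are 22 mm wide; open, the fingers measure 114 mm over their backs; the gripper's body (76 mm by 85 mm) begins 54 mm behind the grasp point. The pads swing forward as they close: fully open they stand 13 mm farther back than shut.
Start: joints at [60.499, 20.558, 86.54, -0, 72.909, -6.595], TCP at [0.234, 0.553, 0.405] pointing down, gripper open.
Joint ranges: [-170.27, 170.27], [-57.76, 135], [12.27, 136.19], [-55.21, 235.2], [11.17, 155.16], [-170.74, 170.74]. Speed limits (degrees/s): [136.94, 136.94, 180, 180, 180, 180].

## Interface

Orientations are given as [roll, pitch, yaw] about the fixed x, y, z axes, in that order (R = Rz(yaw) Ry(pitch) Rx(roll)).
In Python, from station import get_obs, get_image, sign_off gives the robot as it stands. The module is installed in compiled form; this text tells all that it offers.
- The arm moves only by the tool drive_tool, never from a script. Its argument "plan" is a list of rows, each a list of 5 numbers: the shift along the tool's x, y, z in m, then the turn about the tool's z in degrees, then the gripper command: -1 is shut, 1 is fully open, values between are in proportion. A call has 1 to 12 rows; each row is the pose to reach, as a shift and turn from the pose commanded when the call began, along the tool's axes at that moment; what a row does not reach only later rows make up. A row lasts 1/12 s, in which the tool goes at most 41.7 mm and 7.16 degrees, less where a joint would pass 70% of its speed; a pose out of reach is approached as far as the arm can. A call with a gripper value outside its range is refused whole. The fingers move at their own pace and stop on an object; "squeeze" is the grip in N (left out, the last holds). Time passes only in rows, so rows that repeat a pose let the fingers close. It gives the time, the measured TCP pose, the force and the opening at its end, in the units of the state.
- get_obs(): the state, without advancing time (a new reading comes with each control period).
- get_image(name): name is "side" or "top"; returns a dict with "pixels" (400x640x3 uint8, red, green, blue), "camera_matrix" (3x3 intrinsics, pixels), "D" ([k1, k2, p1, p2, k3] as OpenCV has them; the pictures are not rectified), "world_to_cam" (4x4, takes a point from world to camera coordinates). Camera axes: x right, y up, looking along -z (the intrinsics and any distortion apply to the point x, -y, -z); pixel columns grow to the right and rows downward; lengths in m; the calibration is good to about 2 mm. A picture is of the moment at which its call begins. There is no depth.
- sign_off(): hands the job in, once; it reports no verdict.
The state is a dict: "clock": time; "joints": joint angles; "qvel": joint speeds; "joint_torque": joint torques, N m; "ee_pos": TCP position; "ee_rot": TCP orientation; "contact_force": force on the tool from outside, world axes, zero at the start; "ft_torque": the same for the moment, N m; "opening": opening from 0.0 (shut) to 1.0 (fully open).
Only numpy, scipy, OpenCV 4.12 (cv2) and the standard library are available. Lean on these libraries where they do the work, as an engineer would, in place of code of your own. Each camera call takes 0.05 s, during which the arm holds its last target.

## Working session

There is one attempt and no reset: what is moved stays moved. The work goes in short steps, Python scripts to look and compute and a tool call to move; the robot and the scene stay as the last step left them, time stands still between calls to the robot, and variables do not carry over. Pictures are saved under pics/ and viewed, and the job is handed in when it is done.

Besides the shell and the picture viewer there is one more tool, called after "Call:" by a JSON object that holds its "op" and its "data". drive_tool: Moves the arm, as the interface text tells. Its arguments: {"type":"object","properties":{"plan":{"type":"array","items":{"type":"array","items":{"type":"number"}}},"squeeze":{"type":"number"}},"required":["plan"]}

```bash
ls; mkdir -p pics; python3 - <<'E'
from station import get_obs,get_image
import cv2
for n in("top","side"):
    d=get_image(n); cv2.imwrite(f"pics/{n}0.png",d["pixels"][:,:,::-1]); print(n,d["camera_matrix"],d["D"],d["world_to_cam"])
print(get_obs())
E
```

```text
pics
top [[427.69560317   0.         317.41381947]
 [  0.         427.69560317 200.89902125]
 [  0.           0.           1.        ]] [0.02427657 0.         0.         0.         0.        ] [[ 0.00860865 -0.99994803 -0.00546176  0.05308891]
 [ 0.99722472  0.00818102  0.07399949 -0.56467753]
 [-0.07395096 -0.00608363  0.99724332 -0.95209165]
 [ 0.          0.          0.          1.        ]]
side [[424.36206001   0.         322.6554279 ]
 [  0.         424.36206001 196.6848109 ]
 [  0.           0.           1.        ]] [-0.00089792  0.          0.          0.          0.        ] [[-0.84602714  0.53272897 -0.02092673  0.45124424]
 [-0.34920791 -0.52406306  0.77679582  0.22319619]
 [ 0.40285471  0.66449813  0.62940474 -1.42475079]
 [ 0.          0.          0.          1.        ]]
{'clock': 0.1, 'joints': array([ 6.04975311e+01,  2.05941028e+01,  8.65931447e+01,  1.08848742e-03,
        7.29100551e+01, -6.59638850e+00]), 'qvel': array([ 0.00925584, -0.14079247, -0.10746619,  0.01318394, -0.00948808,
        0.0773336 ]), 'joint_torque': array([-6.69017918e-04, -5.28646767e+01, -2.79351264e+01, -1.91654685e-04,
        5.10324884e-03,  4.97356677e-05]), 'ee_pos': array([0.23338776, 0.55238688, 0.40393197]), 'ee_rot': array([-1.79987789e+02,  9.65390454e-02,  6.70936091e+01]), 'contact_force': array([-0.30381611, -0.85158446, -0.70999889]), 'ft_torque': array([ 0.01751787, -0.01467264,  0.00644602]), 'opening': 0.9983253117360531}
```

View pics/top0.png

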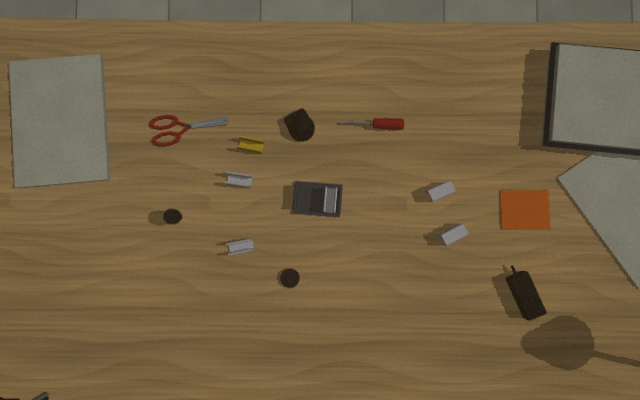

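View pics/side0.png

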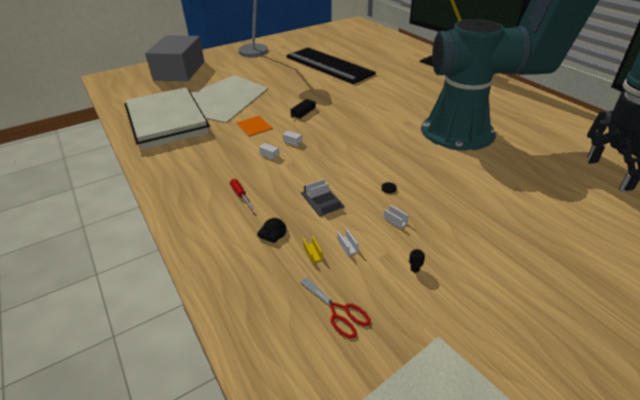

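```bash
cat > h.py <<'E'
import numpy as np,cv2
from station import get_obs,get_image
def shot(n):
    return get_image(n)
def proj(d,P):
    P=np.atleast_2d(P); T=d["world_to_cam"]; c=P@T[:3,:3].T+T[:3,3]
    c=c*[1,-1,-1]
    return cv2.projectPoints(c,np.zeros(3),np.zeros(3),d["camera_matrix"],np.array(d["D"],float))[0][:,0]
def unproj(d,uv,z):
    uv=np.atleast_2d(np.array(uv,float)); n=cv2.undistortPoints(uv[:,None],d["camera_matrix"],np.array(d["D"],float))[:,0]
    T=d["world_to_cam"]; R=T[:3,:3]; o=-R.T@T[:3,3]
    r=np.c_[n[:,0],-n[:,1],-np.ones(len(n))]@R
    return o+r*((z-o[2])/r[:,2])[:,None]
def crop(d,box,k,fn,draw=None):
    x0,y0,x1,y1=box; im=d["pixels"][y0:y1,x0:x1,::-1]
    im=cv2.resize(im,None,fx=k,fy=k,interpolation=cv2.INTER_CUBIC if draw is None else cv2.INTER_NEAREST)
    for poly,col in (draw or []):
        p=((np.array(poly)+.5-[x0,y0])*k).astype(int); cv2.polylines(im,[p],True,col,1)
    return im
E
python3 - <<'E'
from h import *
d=shot("top")
a=[crop(d,b,9,0) for b in [(222,168,262,192),(222,234,262,258),(422,178,462,202),(434,222,474,246)]]
im=np.vstack([np.hstack(a[:2]),np.hstack(a[2:])]);cv2.imwrite("pics/c1.png",im)
cv2.imwrite("pics/c2.png",crop(d,(285,174,350,222),12,0))
for n,uv,z in[("o1",(239,180),.03),("o2",(240,247),.03),("d1",(441.5,191),.03),("d2",(454.5,235),.03),("cr",(317,199),.006),("cap",(290,278),.01),("eye",(172,216),.05),("mouse",(299,126),.02),("sd",(372,124),.01)]:
    p=unproj(d,uv,z)[0]; print(n,p.round(4),np.hypot(*p[:2]).round(3))
E
```

```text
o1 [0.6095 0.2356 0.03  ] 0.653
o2 [0.4588 0.23   0.03  ] 0.513
d1 [ 0.5882 -0.2212  0.03  ] 0.628
d2 [ 0.4898 -0.2488  0.03  ] 0.549
cr [0.5697 0.0589 0.006 ] 0.573
cap [0.389  0.1186 0.01  ] 0.407
eye [0.5261 0.3772 0.05  ] 0.647
mouse [0.7372 0.1018 0.02  ] 0.744
sd [ 0.7456 -0.0676  0.01  ] 0.749
```

View pics/c1.png

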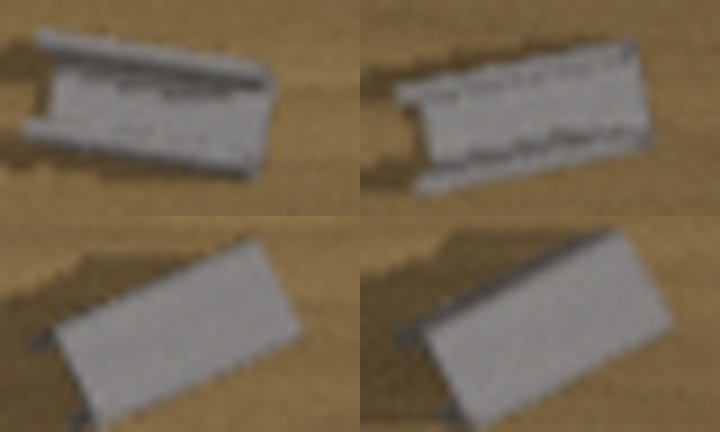

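View pics/c2.png

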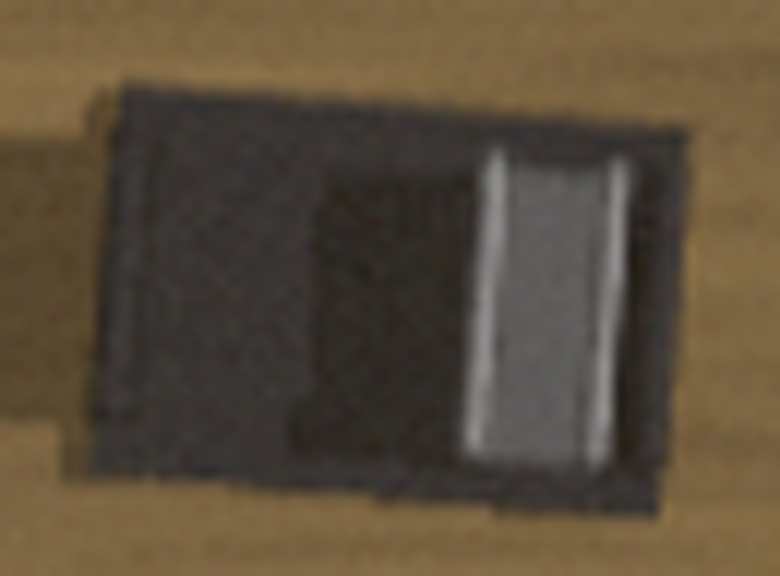

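```bash
cat > fit.py <<'E'
from h import *
from scipy.optimize import minimize
def box(x0,x1,y0,y1,z0,z1): return np.array([[x,y,z] for x in(x0,x1) for y in(y0,y1) for z in(z0,z1)])
W,L2=14e-3,28e-3
def opn(z=0): return [box(-L2,L2,-W,W,z,z+.005),box(-L2,L2,-W,-W+.005,z,z+.03),box(-L2,L2,W-.005,W,z,z+.03)]
def dwn(z=0): return [box(-L2,L2,-W,W,z+.025,z+.03),box(-L2,L2,-W,-W+.005,z,z+.03),box(-L2,L2,W-.005,W,z,z+.03)]
def crd(): return [box(-.038,.038,-.055,.055,0,.006),box(-L2,L2,-.055,-.047,0,.025),box(-L2,L2,.047,.055,0,.025)]
def place(m,p):
    c,s=np.cos(p[2]),np.sin(p[2]); R=np.array([[c,-s,0],[s,c,0],[0,0,1]])
    return [b@R.T+[p[0],p[1],0] for b in m]
def render(d,m,p,bx,S=4):
    x0,y0,x1,y1=bx; im=np.zeros(((y1-y0)*S,(x1-x0)*S),np.uint8)
    for b in place(m,p):
        q=(proj(d,b)-[x0,y0]+.5)*S-.5
        cv2.fillConvexPoly(im,cv2.convexHull(np.round(q*64).astype(np.int32)),255,cv2.LINE_AA,6)
    return cv2.resize(im,(x1-x0,y1-y0),interpolation=cv2.INTER_AREA)/255.
def win(d,m,p,pad=8):
    q=proj(d,np.vstack(place(m,p))); a=np.floor(q.min(0)-pad).astype(int);b=np.ceil(q.max(0)+pad).astype(int)
    a=np.maximum(a,0); return a[0],a[1],min(b[0],640),min(b[1],400)
def chroma(d):
    f=d["pixels"].astype(float); return (f[...,0]-f[...,2])/(f.sum(2)+1)
def fit(ds,m,p0,feat=chroma):
    p=np.array(p0,float)
    fs=[feat(d) for d in ds]
    for it in range(2):
        bs=[win(d,m,p) for d in ds]
        def cost(v):
            c=0; q=p+v*[.003,.003,.05]
            for d,f,b in zip(ds,fs,bs):
                r=render(d,m,q,b).ravel(); g=f[b[1]:b[3],b[0]:b[2]].ravel()
                A=np.c_[r,1-r]; s,_,_,_=np.linalg.lstsq(A,g,rcond=None); c+=((A@s-g)**2).sum()/g.var()/len(g)
            return c
        best=None
        for s in (0,1,-1):
            r=minimize(cost,[0,0,s*2],method="Nelder-Mead",options=dict(initial_simplex=np.array([[0,0,s*2],[1,0,s*2],[0,1,s*2],[0,0,s*2+1]]),xatol=.01,fatol=1e-6))
            if best is None or r.fun<best.fun: best=r
        p=p+best.x*[.003,.003,.05]
    return p,best.fun
def show(ds,m,p,k=8):
    out=[]
    for d in ds:
        b=win(d,m,p,6); pol=[(cv2.convexHull(proj(d,x).astype(np.float32))[:,0],(0,0,255)) for x in place(m,p)]
        out.append(crop(d,b,k,0,pol))
    return out
def pad(ims):
    H=max(i.shape[0] for i in ims); return np.hstack([cv2.copyMakeBorder(i,0,H-i.shape[0],0,4,cv2.BORDER_CONSTANT) for i in ims])
E
cat > m1.py <<'E'
from fit import *
t,s=shot("top"),shot("side")
R=np.radians
for n,m,p0 in[("o1",opn(),(.6095,.2356,R(80))),("o2",opn(),(.4588,.23,R(100))),("d1",dwn(),(.588,-.221,R(115))),("d2",dwn(),(.49,-.249,R(118))),("cr",crd(),(.57,.059,R(-6)))]:
    for nm,ds in(("t",[t]),("s",[s]),("ts",[t,s])):
        p,c=fit(ds,m,p0); print(n,nm,(p[:2]*1000).round(1),np.degrees(p[2]).round(1),round(c,4))
    im=pad(show([t,s],m,p,7)); cv2.imwrite(f"pics/f_{n}.png",im)
E
python3 m1.py; python3 -c "
import cv2,numpy as np
I=[cv2.imread(f'pics/f_{n}.png') for n in('o1','o2','d1','d2')]
w=max(i.shape[1] for i in I);h=max(i.shape[0] for i in I)
I=[cv2.copyMakeBorder(i,0,h-i.shape[0],0,w-i.shape[1],cv2.BORDER_CONSTANT) for i in I]
im=np.vstack([np.hstack(I[:2]),np.hstack(I[2:])]);f=min(800/im.shape[1],600/im.shape[0],1)
cv2.imwrite('pics/f_all.png',cv2.resize(im,None,fx=f,fy=f,interpolation=cv2.INTER_AREA))"
```

```text
o1 t [613.2 240.2] 81.3 0.0282
o1 s [615.9 241.1] 81.3 0.0329
o1 ts [614.1 240.3] 82.9 0.1124
o2 t [459.4 232.9] 101.9 0.014
o2 s [462.4 233.4] 101.7 0.0247
o2 ts [460.  232.7] 102.5 0.1003
d1 t [ 589.6 -221.4] 114.1 0.0267
d1 s [ 593. -220.] 112.4 0.2449
d1 ts [ 590.2 -221.6] 114.0 0.4175
d2 t [ 491.7 -249.2] 117.4 0.0343
d2 s [ 495.2 -247.4] 117.3 0.1903
d2 ts [ 492.4 -249.5] 117.4 0.2744
cr t [571.   58.9] -4.0 0.0834
cr s [572.5  58.8] -6.8 0.0568
cr ts [571.3  58.9] -4.6 0.1513
```

```bash
cat > m2.py <<'E'
from fit import *
t,s=shot("top"),shot("side")
sy=lambda y:[b+[0,y,.006] for b in opn()]
for nm,ds in(("t",[t]),("s",[s]),("ts",[t,s])):
    p,c=fit(ds,crd()+sy(-.031),(.571,.059,-.1)); print("cr+",nm,(p[:2]*1000).round(1),np.degrees(p[2]).round(1),round(c,4))
    if nm=="t": pt=p
    if nm=="s": ps=p
# start riser: brightness, top cam
lum=lambda d:np.clip(d["pixels"].astype(float).sum(2),0,400)
m=[b+[0,0,.006] for b in opn()]
cv2.imwrite("pics/cr2.png",pad(show([t],crd()+sy(-.031),pt,9)+show([s],crd()+sy(-.031),ps,7)))
E
python3 m2.py
```

```text
cr+ t [571.1  58.8] -4.1 0.0864
cr+ s [573.3  60. ] -6.0 0.0633
cr+ ts [571.6  59. ] -4.6 0.1627
```

View pics/f_all.png

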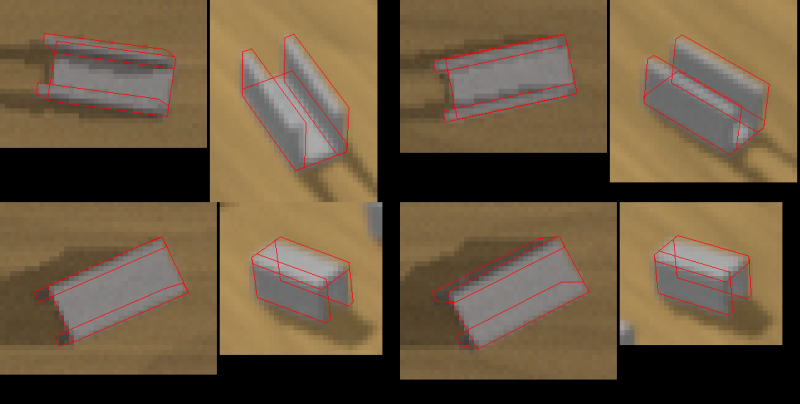

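View pics/cr2.png

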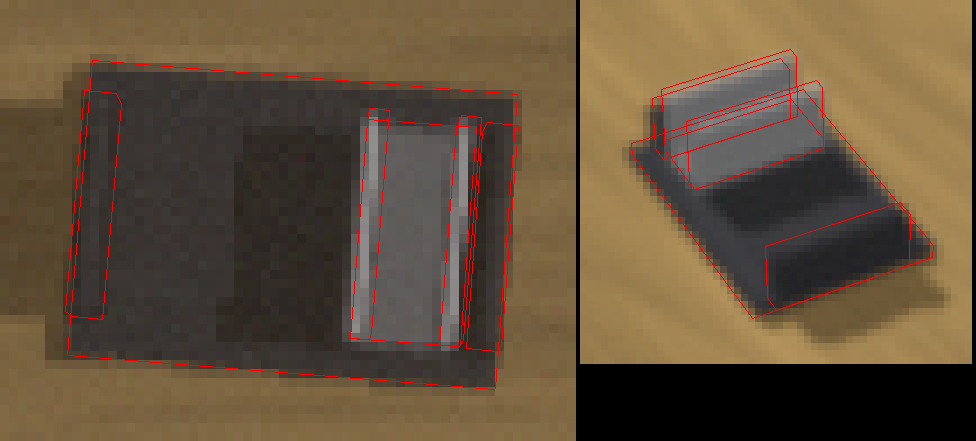

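```bash
cat > m3.py <<'E'
from fit import *
def rb(d):
    f=d["pixels"].astype(float); return np.minimum(f[...,0]-f[...,2],float(TH))
def blue(d): return np.clip(d["pixels"][...,2].astype(float),55,95)
up=lambda m,y=0:[b+[0,y,.006] for b in m]
if __name__=="__main__":
    t,s=shot("top"),shot("side")
    for TH in (15,22):
      for nm,d in(("t",t),("s",s)):
        p,c=fit([d],crd()+up(opn(),-.029),(.571,.059,-.07),rb); print(TH,"cr",nm,(p[:2]*1000).round(1),np.degrees(p[2]).round(1),round(c,4))
        if nm=="t": pt=p
    for nm,d in(("t",t),("s",s)):
        q,c=fit([d],up(opn()),(.57,.031,-.07),blue); print("start",nm,(q[:2]*1000).round(1),np.degrees(q[2]).round(1),round(c,4))
        if nm=="t": qt=q
    for n,m,p0 in[("o1",opn(),(.6132,.2402,1.42)),("o2",opn(),(.4594,.2329,1.78)),("d1",dwn(),(.5896,-.2214,1.99)),("d2",dwn(),(.4917,-.2492,2.05))]:
      for nm,d in(("t",t),("s",s)):
        p,c=fit([d],m,p0,rb); print(n,nm,(p[:2]*1000).round(1),np.degrees(p[2]).round(1),round(c,4))
    cv2.imwrite("pics/cr3.png",pad(show([t],crd(),pt,6)+show([t],up(opn()),qt,9)))
    f=t["pixels"][178:222,285:350]; print(f[20,::6])
E
python3 m3.py
```

```text
15 cr t [570.7  58.9] -3.2 0.2916
15 cr s [573.1  59. ] -7.0 0.1849
22 cr t [570.4  58.9] -3.5 0.1415
22 cr s [573.2  59. ] -6.9 0.1578
start t [567.7  29.5] -4.6 0.1872
start s [567.5  27.3] -4.8 0.6179
o1 t [613.1 240.5] 79.3 0.1429
o1 s [615.8 240.4] 76.7 0.1936
o2 t [459.6 232.9] 101.5 0.0969
o2 s [463.3 233.1] 95.2 0.1746
d1 t [ 589.6 -220.7] 112.5 0.1267
d1 s [ 592.6 -218.2] 105.0 0.3195
d2 t [ 491.7 -248.6] 114.8 0.1407
d2 s [ 494.4 -245.8] 108.8 0.3481
[[ 88  68  47]
 [ 91  74  50]
 [ 55  50  45]
 [ 54  46  45]
 [ 58  56  52]
 [ 42  39  31]
 [ 49  43  38]
 [ 97  95  93]
 [ 92  87  88]
 [ 54  50  46]
 [123 101  65]]
```

View pics/cr3.png

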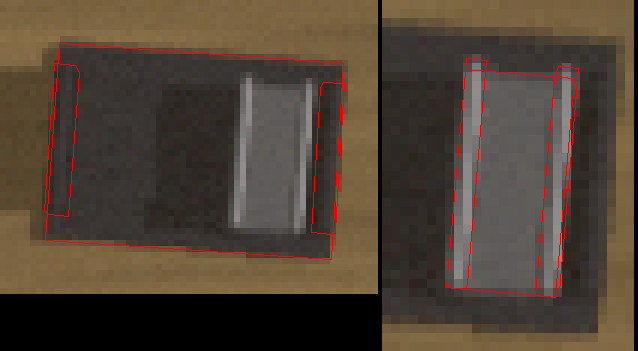

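```bash
cat >> h.py <<'E'
def go(x,y,z,yaw,src=None,syaw=None):
    o=get_obs(); s=np.array(o["ee_pos"]) if src is None else np.array(src); w=o["ee_rot"][2] if syaw is None else syaw
    a=np.radians(w); dx,dy,dz=np.array([x,y,z])-s
    v=np.array([dx*np.cos(a)+dy*np.sin(a), dx*np.sin(a)-dy*np.cos(a), -dz])
    t=(w-yaw+180)%360-180; t=(t+90)%180-90
    n=max(np.linalg.norm(v)/.0417,abs(t)/7.16)
    print("tool",v.round(4),"turn",round(t,2),"rows",round(n,1)," now",s.round(4),o["ee_rot"].round(2),"F",o["contact_force"].round(1),"op",round(o["opening"],3),"t",o["clock"])
E
python3 - <<'E'
from h import *
t=shot("top")
k=lambda u,v:((u+.5)/12-.5+285,(v+.5)/12-.5+174)
c=unproj(t,[k(122,88),k(688,132),k(658,512),k(90,470)],.006); print(c.round(4),c.mean(0))
s=unproj(t,[k(497,150),k(622,155),k(468,458),k(598,465)],.036); print(s.round(4),s.mean(0))
go(.6135,.2405,.245,81.3,[.234,.553,.405],67.094)
E
```

```text
[[0.6115 0.111  0.006 ]
 [0.6038 0.0016 0.006 ]
 [0.5304 0.007  0.006 ]
 [0.5375 0.1162 0.006 ]] [0.57079044 0.05895458 0.006     ]
[[0.5967 0.0388 0.036 ]
 [0.596  0.0155 0.036 ]
 [0.539  0.0438 0.036 ]
 [0.5379 0.0196 0.036 ]] [0.56738605 0.02943403 0.036     ]
tool [-0.1401  0.4712  0.16  ] turn -14.21 rows 12.4  now [0.234 0.553 0.405] [-1.800e+02  1.000e-02  6.709e+01] F [-0.3  0.2  0.3] op 0.998 t 0.5
```

Call:
{"op": "drive_tool", "data": {"plan": [[-0.14,0.471,0.16,-14.2,1],[-0.14,0.471,0.16,-14.2,1],[-0.14,0.471,0.16,-14.2,1],[-0.14,0.471,0.16,-14.2,1],[-0.14,0.471,0.16,-14.2,1],[-0.14,0.471,0.16,-14.2,1],[-0.14,0.471,0.16,-14.2,1],[-0.14,0.471,0.16,-14.2,1],[-0.14,0.471,0.16,-14.2,1],[-0.14,0.471,0.16,-14.2,1],[-0.14,0.471,0.16,-14.2,1],[-0.14,0.471,0.16,-14.2,1]], "squeeze": 40}}

```text
clock: 1.5
ee_pos: [0.5992, 0.2513, 0.2505]
ee_rot: [180.0, -0.0, 81.3]
contact_force: [-0.0, 0.9, 0.3]
opening: 1.004
```

Call:
{"op": "drive_tool", "data": {"plan": [[0,0,0,0,1],[0,0,0,0,1],[0,0,0,0,1],[0,0,0,0,1]]}}

```text
clock: 1.83
ee_pos: [0.5969, 0.2536, 0.2514]
ee_rot: [-180.0, -0.0, 81.3]
contact_force: [0.5, 0.4, -0.4]
opening: 0.999
```

```bash
python3 - <<'E'
from h import *
t,s=shot("top"),shot("side")
cv2.imwrite("pics/g1.png",np.vstack([crop(t,(190,140,310,220),5,0),crop(s,(290,160,410,280),3,0)[:, :].copy() if 0 else cv2.resize(crop(s,(290,130,410,250),2,0),(600,200)) ]))
cv2.imwrite("pics/g1t.png",crop(t,(170,120,310,220),5,0));cv2.imwrite("pics/g1s.png",crop(s,(290,140,430,260),5,0))
go(.6135,.2405,.245,81.3)
E
```

```text
tool [-0.0108  0.0185  0.0067] turn 0.09 rows 0.5  now [0.5969 0.254  0.2517] [ 1.7998e+02 -1.0000e-02  8.1390e+01] F [0.6 0.7 0.4] op 1.002 t 1.9333
```

View pics/g1t.png

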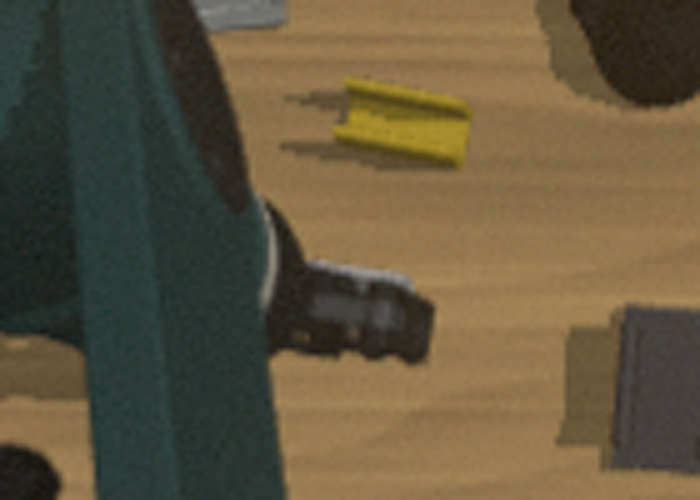

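View pics/g1s.png

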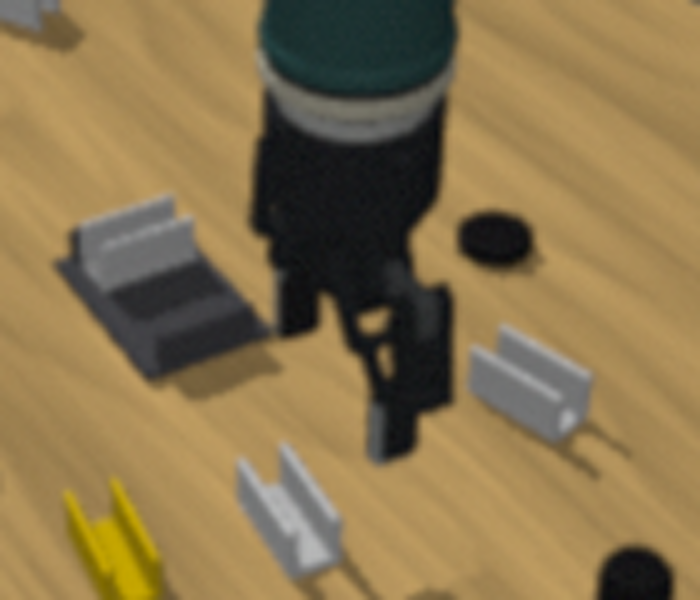

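```bash
python3 - <<'E'
from h import *
go(.6145,.2408,.205,81.3)
E
```

```text
tool [-0.0104  0.0194  0.0467] turn 0.09 rows 1.2  now [0.5969 0.254  0.2517] [ 1.7998e+02 -1.0000e-02  8.1390e+01] F [0.6 0.7 0.4] op 1.002 t 1.9333
```

Call:
{"op": "drive_tool", "data": {"plan": [[-0.0104,0.0194,0.02,0,1],[-0.0104,0.0194,0.0465,0,1],[-0.0104,0.0194,0.0465,0,1],[-0.0104,0.0194,0.0465,0,1]]}}

```text
clock: 2.27
ee_pos: [0.6138, 0.2401, 0.2037]
ee_rot: [-179.8, 0.1, 81.3]
contact_force: [-0.4, 0.0, 0.4]
opening: 1.001
```

```bash
python3 - <<'E'
from h import *
s=shot("side")
cv2.imwrite("pics/g2s.png",crop(s,(310,200,390,265),9,0))
go(.6145,.2408,.181,81.3)
a=np.radians(81.3)
for sg in(1,-1):
  for w in(-1,1):
    for f in (.173,.16):
      o=get_obs()["ee_pos"]; p=o+[sg*.0425*np.cos(a)+w*.011*np.sin(a),sg*.0425*np.sin(a)-w*.011*np.cos(a),-f]
      print(sg,w,f,((proj(s,p)[0]-[310,200])*9).round(0))
E
```

```text
tool [ 0.0004 -0.      0.0239] turn 0.06 rows 0.6  now [0.6145 0.2404 0.2049] [-1.7992e+02  3.0000e-02  8.1360e+01] F [ 0.  -0.5  0. ] op 1.002 t 2.3167
1 -1 0.173 [452. 419.]
1 -1 0.16 [453. 382.]
1 1 0.173 [374. 445.]
1 1 0.16 [375. 409.]
-1 -1 0.173 [306. 212.]
-1 -1 0.16 [307. 177.]
-1 1 0.173 [232. 236.]
-1 1 0.16 [232. 200.]
```

View pics/g2s.png

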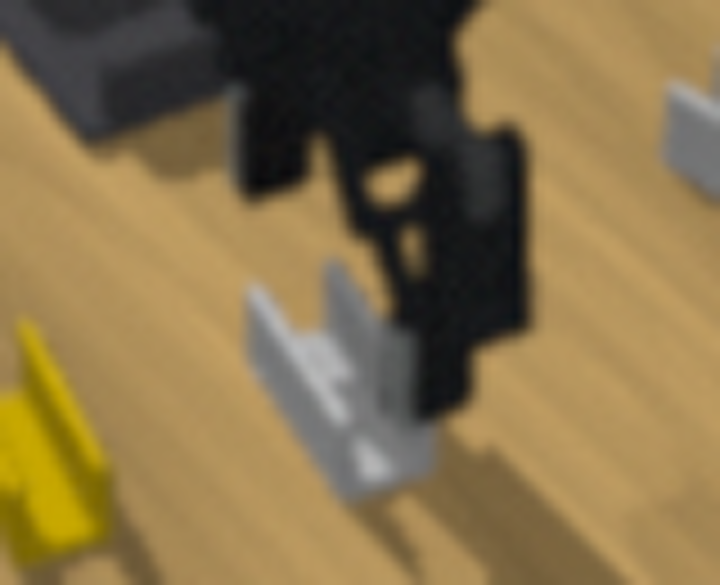

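Call:
{"op": "drive_tool", "data": {"plan": [[0,0,0,90,1],[0,0,0,90,1],[0,0,0,90,1],[0,0,0,90,1],[0,0,0,90,1],[0,0,0,90,1],[0,0,0,90,1],[0,0,0,90,1],[0,0,0,90,1],[0,0,0,90,1],[0,0,0,90,1],[0,0,0,90,1]]}}

```text
clock: 3.32
ee_pos: [0.6154, 0.2405, 0.2068]
ee_rot: [-179.9, -0.1, -4.9]
contact_force: [-0.0, 0.1, -0.7]
opening: 1.0
```

```bash
python3 - <<'E'
from h import *
go(.6145,.2408,.182,-8.7)
E
```

```text
tool [-0.001  -0.0002  0.0248] turn 3.75 rows 0.6  now [0.6154 0.2405 0.2068] [-1.7995e+02 -1.3000e-01 -4.9500e+00] F [-0.   0.1 -0.7] op 1.0 t 3.3167
```

Call:
{"op": "drive_tool", "data": {"plan": [[-0.0005,0,0.024,4,1],[-0.0005,0,0.024,4,1],[-0.0005,0,0.024,4,-0.3],[-0.0005,0,0.024,4,-1],[-0.0005,0,0.024,4,-1],[-0.0005,0,0.024,4,-1],[-0.0005,0,0.024,4,-1],[-0.0005,0,0.024,4,-1],[-0.0005,0,0.024,4,-1],[-0.0005,0,0.024,4,-1]]}}

```text
clock: 4.15
ee_pos: [0.6154, 0.2398, 0.1816]
ee_rot: [-180.0, -0.1, -8.6]
contact_force: [-0.9, 0.7, 5.8]
opening: 0.322
```

```bash
python3 - <<'E'
from h import *
s=shot("side")
cv2.imwrite("pics/g3s.png",crop(s,(310,200,390,265),9,0))
go(.6145,.2408,.182,-8.7)
E
```

```text
tool [-0.001  -0.0009 -0.0005] turn 0.07 rows 0.0  now [0.6154 0.2398 0.1815] [-1.7997e+02 -8.0000e-02 -8.6300e+00] F [-0.3  0.   5.2] op 0.318 t 4.2
```

View pics/g3s.png

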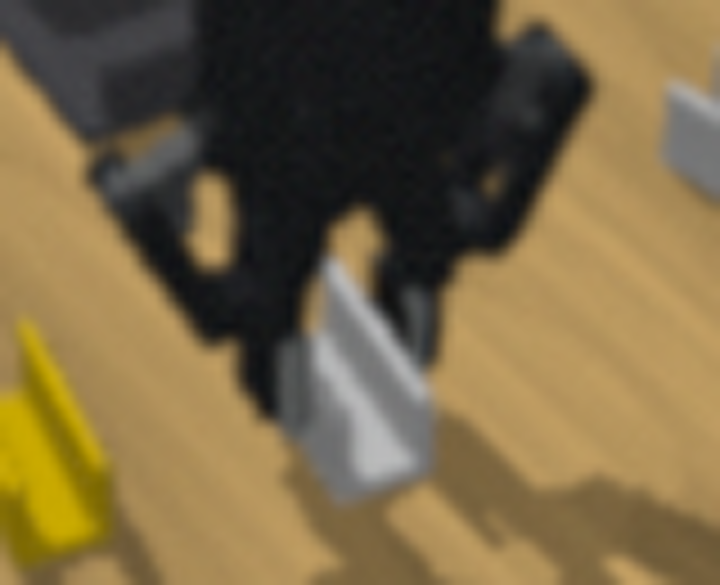

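Call:
{"op": "drive_tool", "data": {"plan": [[0,0,0,0,0.4],[0,0,0,0,0.8],[0,0,-0.03,0,1],[0,0,-0.03,-5,1],[0,0,-0.03,-90,1],[0,0,-0.03,-90,1],[0,0,-0.03,-90,1],[0,0,-0.03,-90,1],[0,0,-0.03,-90,1],[0,0,-0.03,-90,1],[0,0,-0.03,-90,1],[0,0,-0.03,-90,1]]}}

```text
clock: 5.2
ee_pos: [0.6147, 0.2395, 0.2102]
ee_rot: [-180.0, 0.0, 54.0]
contact_force: [-0.2, -0.4, 0.5]
opening: 1.001
```

```bash
python3 - <<'E'
from h import *
go(.6152,.2399,.181,81.35)
E
```

```text
tool [0.0006 0.0002 0.0292] turn -27.35 rows 3.8  now [0.6147 0.2395 0.2102] [-1.7998e+02  4.0000e-02  5.4000e+01] F [-0.2 -0.4  0.5] op 1.001 t 5.2
```

Call:
{"op": "drive_tool", "data": {"plan": [[0,0,0,-27.5,1],[0,0,0,-27.5,1],[0,0,0,-27.5,1],[0,0,0,-27.5,1],[0,0,0.029,-27.5,1],[0,0,0.029,-27.5,1],[0,0,0.029,-27.5,-1],[0,0,0.029,-27.5,-1],[0,0,0.029,-27.5,-1],[0,0,0.029,-27.5,-1],[0,0,0.029,-27.5,-1]]}}

```text
clock: 6.12
ee_pos: [0.6154, 0.2398, 0.1826]
ee_rot: [179.9, -0.0, 81.1]
contact_force: [0.0, -0.6, 3.0]
opening: 0.632
```

```bash
python3 - <<'E'
from h import *
s=shot("side")
cv2.imwrite("pics/g4s.png",crop(s,(310,200,390,265),9,0))
go(.6152,.2399,.181,81.35)
E
```

```text
tool [ 0.0001 -0.0002  0.0016] turn -0.21 rows 0.0  now [0.6154 0.2398 0.1826] [ 1.7991e+02 -3.0000e-02  8.1140e+01] F [-0.7 -0.1  3.2] op 0.633 t 6.1667
```

View pics/g4s.png

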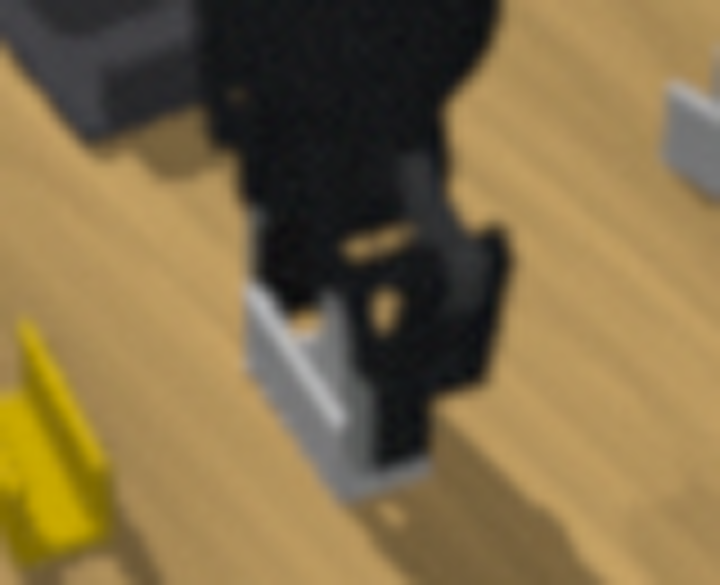

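```bash
python3 - <<'E'
from h import *
go(.5723,.0588,.228,-4.5)
E
```

```text
tool [-0.1854 -0.0147 -0.0454] turn 85.64 rows 12.0  now [0.6154 0.2398 0.1826] [ 1.7991e+02 -3.0000e-02  8.1140e+01] F [-0.7 -0.1  3.2] op 0.633 t 6.1667
```

Call:
{"op": "drive_tool", "data": {"plan": [[0,0,-0.025,0,-1],[0,0,-0.05,5,-1],[-0.05,-0.004,-0.05,85.6,-1],[-0.1,-0.008,-0.05,85.6,-1],[-0.15,-0.012,-0.05,85.6,-1],[-0.1855,-0.0147,-0.05,85.6,-1],[-0.1855,-0.0147,-0.05,85.6,-1],[-0.1855,-0.0147,-0.05,85.6,-1],[-0.1855,-0.0147,-0.05,85.6,-1],[-0.1855,-0.0147,-0.05,85.6,-1],[-0.1855,-0.0147,-0.05,85.6,-1],[-0.1855,-0.0147,-0.05,85.6,-1]]}}

```text
clock: 7.17
ee_pos: [0.5718, 0.0584, 0.2318]
ee_rot: [180.0, -0.0, 4.1]
contact_force: [-0.1, -0.4, -0.9]
opening: 0.634
```

```bash
python3 - <<'E'
from h import *
go(.5723,.0588,.228,-4.5)
E
```

```text
tool [ 0.0005 -0.0004  0.0038] turn 8.65 rows 1.2  now [0.5718 0.0584 0.2318] [ 1.7999e+02 -1.0000e-02  4.1500e+00] F [-0.1 -0.4 -0.9] op 0.634 t 7.1667
```

Call:
{"op": "drive_tool", "data": {"plan": [[0.0005,-0.0004,0.006,8.7,-1],[0.0005,-0.0004,0.006,8.7,-1],[0.0005,-0.0004,0.006,8.7,-1],[0.0005,-0.0004,0.006,8.7,-1]]}}

```text
clock: 7.5
ee_pos: [0.5723, 0.059, 0.2257]
ee_rot: [180.0, -0.0, -4.1]
contact_force: [0.2, 0.3, -0.9]
opening: 0.636
```

```bash
python3 - <<'E'
from h import *
s=shot("side")
cv2.imwrite("pics/g5s.png",crop(s,(280,145,360,220),8,0))
go(.5723,.0588,.189,-4.5)
E
```

```text
tool [-0.      0.0002  0.0368] turn 0.4 rows 0.9  now [0.5723 0.059  0.2258] [ 1.8e+02 -2.0e-02 -4.1e+00] F [ 0.3  0.1 -0.7] op 0.635 t 7.55
```

View pics/g5s.png

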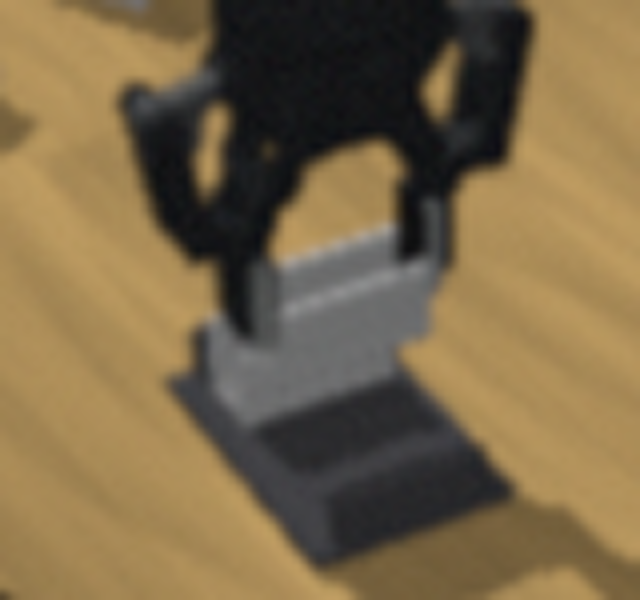

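Call:
{"op": "drive_tool", "data": {"plan": [[0,-0.0003,0.012,0.3,-1],[0,-0.0003,0.024,0.3,-1],[0,-0.0003,0.032,0.3,-1],[0,-0.0003,0.0365,0.3,-1],[0,-0.0003,0.0365,0.3,-1]]}}

```text
clock: 7.97
ee_pos: [0.5719, 0.0593, 0.1887]
ee_rot: [180.0, 0.1, -4.4]
contact_force: [-0.4, -0.2, -1.0]
opening: 0.64
```

```bash
python3 - <<'E'
from h import *
s=shot("side")
cv2.imwrite("pics/g6s.png",crop(s,(280,145,360,220),8,0))
go(.5723,.0588,.188,-4.5)
E
```

```text
tool [0.0002 0.0005 0.0007] turn 0.05 rows 0.0  now [0.5721 0.0593 0.1887] [ 1.7999e+02  5.0000e-02 -4.4500e+00] F [ 0.   0.  -1.8] op 0.637 t 8.0167
```

View pics/g6s.png

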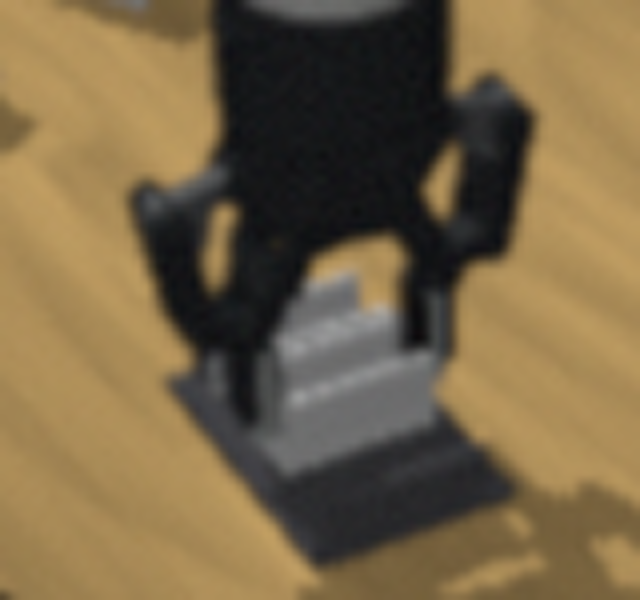

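Call:
{"op": "drive_tool", "data": {"plan": [[0,0,0.0015,0,-1],[0,0,0.0015,0,-1],[0,0,0.0015,0,0.6],[0,0,0.0015,0,0.8],[0,0,0.0015,0,1],[0,0,0.0015,0,1],[0,0,-0.02,0,1],[0,0,-0.06,0,1],[0,0,-0.06,0,1]]}}

```text
clock: 8.77
ee_pos: [0.5748, 0.0594, 0.2542]
ee_rot: [-180.0, -0.5, -4.5]
contact_force: [1.4, 0.4, 0.5]
opening: 1.0
```

```bash
python3 - <<'E'
from h import *
go(.4616,.2330,.215,11.8)
E
```

```text
tool [-0.1264 -0.1643  0.0392] turn -16.26 rows 5.1  now [0.5748 0.0594 0.2542] [-179.97   -0.48   -4.46] F [1.4 0.4 0.5] op 1.0 t 8.7667
```

Call:
{"op": "drive_tool", "data": {"plan": [[-0.124,-0.1645,0,-16.3,1],[-0.124,-0.1645,0,-16.3,1],[-0.124,-0.1645,0,-16.3,1],[-0.124,-0.1645,0,-16.3,1],[-0.124,-0.1645,0.033,-16.3,1],[-0.124,-0.1645,0.033,-16.3,1],[-0.124,-0.1645,0.033,-16.3,1],[-0.124,-0.1645,0.033,-16.3,1]]}}

```text
clock: 9.43
ee_pos: [0.4616, 0.2331, 0.2158]
ee_rot: [180.0, 0.0, 11.9]
contact_force: [0.4, -0.5, 0.5]
opening: 1.001
```

```bash
cat > look.py <<'E'
import sys
from m3 import *
t,s=shot("top"),shot("side")
k=sys.argv[1]
cv2.imwrite(f"pics/t{k}.png",crop(t,(285,174,350,222),12,0)); cv2.imwrite(f"pics/s{k}.png",crop(s,(280,145,360,220),8,0))
cv2.imwrite(f"pics/T{k}.png",t["pixels"][:,:,::-1])
E
python3 look.py 7; python3 -c "
from h import *
go(.4616,.2330,.182,11.8)"
```

```text
tool [-0.0012 -0.0009  0.0346] turn -0.02 rows 0.8  now [0.4629 0.2324 0.2166] [ 1.7999e+02 -1.0000e-01  1.1780e+01] F [ 0.1 -0.1  0.2] op 0.998 t 9.5333
```

View pics/t7.png

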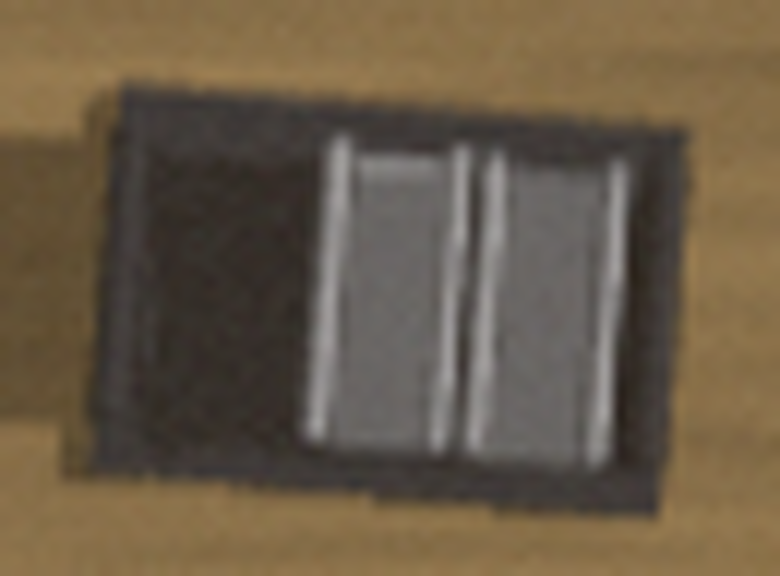

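View pics/s7.png

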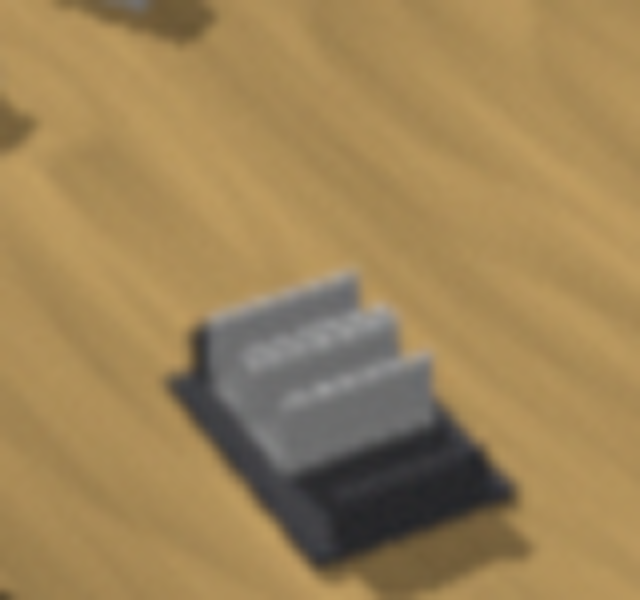

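Call:
{"op": "drive_tool", "data": {"plan": [[-0.0005,-0.0005,0.034,0,1],[-0.0005,-0.0005,0.034,0,1],[-0.0005,-0.0005,0.034,0,-0.3],[-0.0005,-0.0005,0.034,0,-1],[-0.0005,-0.0005,0.034,0,-1],[-0.0005,-0.0005,0.034,0,-1],[-0.0005,-0.0005,0.034,0,-1],[-0.0005,-0.0005,0.034,0,-1],[-0.0005,-0.0005,0.034,0,-1],[-0.0005,-0.0005,0.034,0,-1]]}}

```text
clock: 10.37
ee_pos: [0.4615, 0.2335, 0.1833]
ee_rot: [180.0, -0.1, 11.8]
contact_force: [1.0, -1.1, 5.0]
opening: 0.325
```

Call:
{"op": "drive_tool", "data": {"plan": [[0,0,0,0,0.4],[0,0,0,0,0.8],[0,0,-0.03,0,1],[0,0,-0.03,5,1],[0,0,-0.03,90,1],[0,0,-0.03,90,1],[0,0,-0.03,90,1],[0,0,-0.03,90,1],[0,0,-0.03,90,1],[0,0,-0.03,90,1],[0,0,-0.03,90,1],[0,0,-0.03,90,1]]}}

```text
clock: 11.37
ee_pos: [0.4608, 0.2334, 0.2121]
ee_rot: [180.0, 0.0, -50.8]
contact_force: [0.4, 0.2, -0.3]
opening: 1.0
```

```bash
python3 -c "
from h import *
go(.4624,.2326,.182,-78.2)"
```

```text
tool [ 0.0017 -0.0007  0.0301] turn 27.38 rows 3.8  now [0.4608 0.2334 0.2121] [179.99   0.   -50.82] F [ 0.4  0.2 -0.3] op 1.0 t 11.3667
```

Call:
{"op": "drive_tool", "data": {"plan": [[0,0,0,27.5,1],[0,0,0,27.5,1],[0,0,0,27.5,1],[0,0,0,27.5,1],[0,0,0.029,27.5,1],[0,0,0.029,27.5,1],[0,0,0.029,27.5,-1],[0,0,0.029,27.5,-1],[0,0,0.029,27.5,-1],[0,0,0.029,27.5,-1],[0,0,0.029,27.5,-1]]}}

```text
clock: 12.28
ee_pos: [0.461, 0.2335, 0.1842]
ee_rot: [-179.9, 0.0, -78.0]
contact_force: [-1.9, -0.3, 7.0]
opening: 0.626
```

```bash
python3 -c "
from h import *
s=shot('side')
cv2.imwrite('pics/g8s.png',crop(s,(360,180,440,245),9,0))
go(.5743,.0889,.232,-4.4)"
```

```text
tool [ 0.165  -0.0806 -0.0478] turn -73.55 rows 10.3  now [0.461  0.2335 0.1842] [-179.94    0.    -77.95] F [-2.1 -1.2  6.4] op 0.636 t 12.3333
```

View pics/g8s.png

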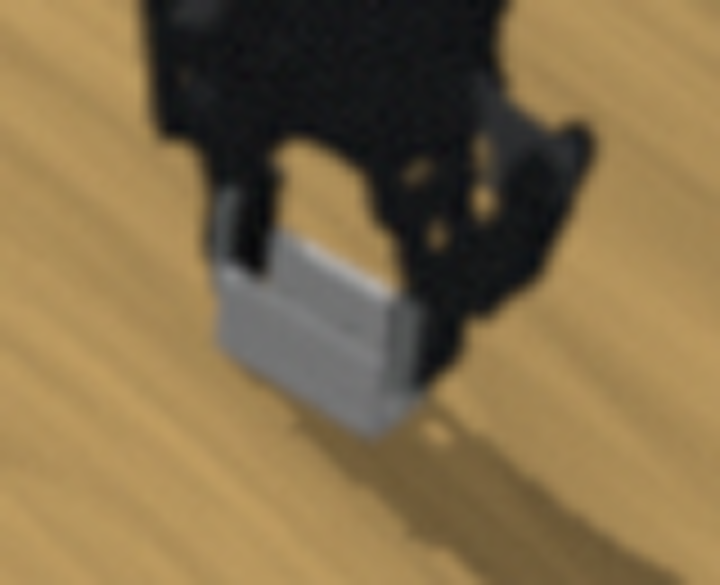

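Call:
{"op": "drive_tool", "data": {"plan": [[0,0,-0.025,0,-1],[0,0,-0.05,-5,-1],[0.04,-0.02,-0.05,-73.6,-1],[0.08,-0.04,-0.05,-73.6,-1],[0.12,-0.06,-0.05,-73.6,-1],[0.165,-0.0806,-0.05,-73.6,-1],[0.165,-0.0806,-0.05,-73.6,-1],[0.165,-0.0806,-0.05,-73.6,-1],[0.165,-0.0806,-0.05,-73.6,-1],[0.165,-0.0806,-0.05,-73.6,-1],[0.165,-0.0806,-0.05,-73.6,-1],[0.165,-0.0806,-0.05,-73.6,-1]]}}

```text
clock: 13.33
ee_pos: [0.5742, 0.0886, 0.2335]
ee_rot: [180.0, -0.0, -4.0]
contact_force: [0.5, 0.1, -0.8]
opening: 0.637
```

```bash
python3 -c "
from h import *
go(.5743,.0889,.190,-4.5)"
```

```text
tool [ 0.     -0.0003  0.0435] turn 0.47 rows 1.0  now [0.5742 0.0886 0.2335] [ 1.80e+02 -3.00e-02 -4.03e+00] F [ 0.5  0.1 -0.8] op 0.637 t 13.3333
```

Call:
{"op": "drive_tool", "data": {"plan": [[0,-0.0003,0,0.4,-1],[0,-0.0003,0,0.4,-1],[0,-0.0003,0.006,0.4,-1]]}}

```text
clock: 13.58
ee_pos: [0.5748, 0.0892, 0.2281]
ee_rot: [-180.0, -0.1, -4.9]
contact_force: [0.2, -0.5, -1.4]
opening: 0.633
```

```bash
python3 look.py 9; python3 -c "
from h import *
go(.5743,.0889,.190,-4.5)"
```

```text
tool [0.0006 0.0002 0.0364] turn -0.37 rows 0.9  now [0.5738 0.0892 0.2264] [ 1.7999e+02  7.0000e-02 -4.8700e+00] F [-0.2  0.2 -1.3] op 0.631 t 13.6833
```

View pics/s9.png

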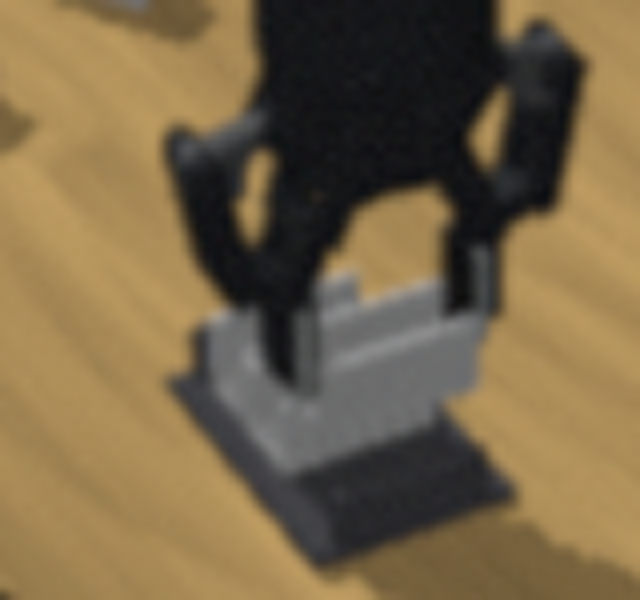

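Call:
{"op": "drive_tool", "data": {"plan": [[0.0003,0,0.012,-0.3,-1],[0.0003,0,0.024,-0.3,-1],[0.0003,0,0.032,-0.3,-1],[0.0003,0,0.036,-0.3,-1],[0.0003,0,0.037,-0.3,-1]]}}

```text
clock: 14.1
ee_pos: [0.5736, 0.0891, 0.19]
ee_rot: [180.0, 0.2, -4.5]
contact_force: [-6.9, -0.6, 22.2]
opening: 0.637
```

```bash
python3 look.py 10; python3 -c "
from h import *
go(.5743,.0889,.189,-4.5)"
```

```text
tool [0.0008 0.0001 0.0012] turn 0.02 rows 0.0  now [0.5735 0.0891 0.1902] [ 1.7997e+02  1.6000e-01 -4.4800e+00] F [-5.4 -0.5 11.9] op 0.633 t 14.2
```

View pics/s10.png

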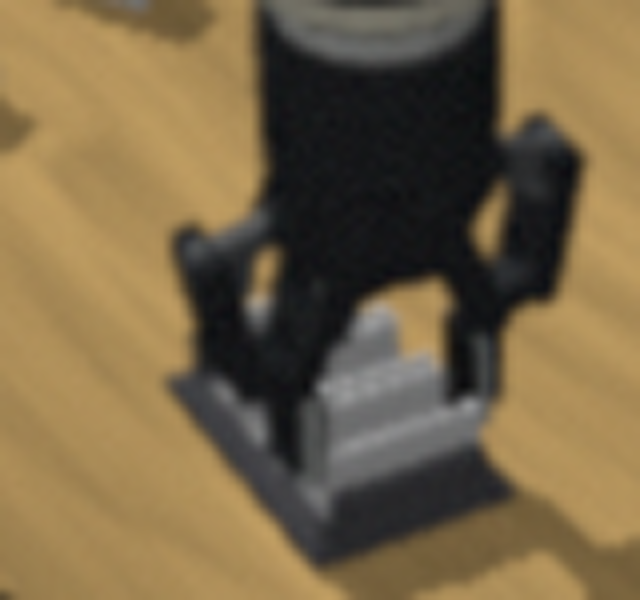

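Call:
{"op": "drive_tool", "data": {"plan": [[0,0,0,0,0.6],[0,0,0,0,0.8],[0,0,0,0,1],[0,0,0,0,1],[0,0,-0.03,0,1],[0,0,-0.06,0,1],[0,0,-0.06,0,1],[0,0,-0.06,0,1]]}}

```text
clock: 14.87
ee_pos: [0.5755, 0.0891, 0.2517]
ee_rot: [-180.0, -0.2, -4.5]
contact_force: [-0.1, -0.5, -0.0]
opening: 0.999
```

```bash
python3 -c "
from h import *
go(.592,-.221,.215,24.1)"
```

```text
tool [0.0406 0.3079 0.0367] turn -28.57 rows 7.5  now [0.5755 0.0891 0.2517] [-179.98   -0.24   -4.47] F [-0.1 -0.5 -0. ] op 0.999 t 14.8667
```

Call:
{"op": "drive_tool", "data": {"plan": [[0.0415,0.3079,0,-28.6,1],[0.0415,0.3079,0,-28.6,1],[0.0415,0.3079,0,-28.6,1],[0.0415,0.3079,0,-28.6,1],[0.0415,0.3079,0,-28.6,1],[0.0415,0.3079,0,-28.6,1],[0.0415,0.3079,0.035,-28.6,1],[0.0415,0.3079,0.035,-28.6,1],[0.0415,0.3079,0.035,-28.6,1],[0.0415,0.3079,0.035,-28.6,1],[0.0415,0.3079,0.035,-28.6,1]]}}

```text
clock: 15.78
ee_pos: [0.5911, -0.2207, 0.2138]
ee_rot: [-179.9, 0.1, 24.1]
contact_force: [0.5, 0.5, 0.2]
opening: 0.998
```

```bash
python3 look.py 11; python3 -c "
from h import *
s=shot('side');cv2.imwrite('pics/g11.png',crop(s,(240,100,340,180),7,0))
go(.592,-.221,.188,24.1)"
```

```text
tool [-0.0004  0.0013  0.0272] turn 0.12 rows 0.7  now [ 0.5918 -0.2196  0.2152] [-1.7998e+02  1.0000e-02  2.4220e+01] F [ 0.3 -0.2  0.2] op 1.001 t 15.9333
```

View pics/t11.png

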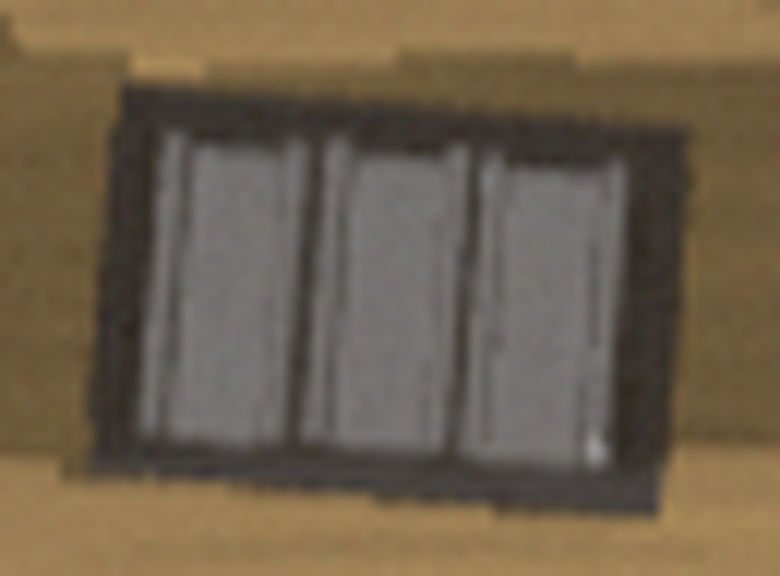

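View pics/g11.png

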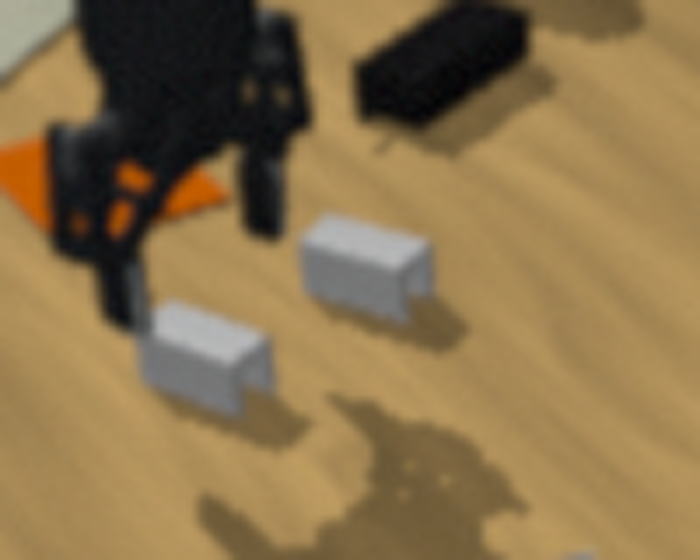

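View pics/s11.png

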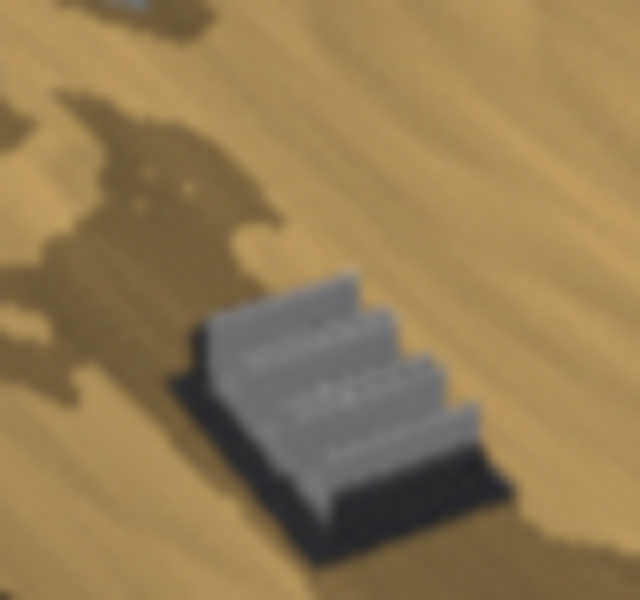

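```bash
python3 -c "
from h import *
from fit import *
s=shot('side')
o=get_obs()['ee_pos'];a=np.radians(24.2)
for sg in(1,-1):
  for w in(-1,1):
    p=o+[sg*.0425*np.cos(a)+w*.011*np.sin(a),sg*.0425*np.sin(a)-w*.011*np.cos(a),-.16]
    print(sg,w,((proj(s,p)[0]-[240,100])*7).round(0))
q=(.592,-.221,np.radians(114.1))
for P in place(dwn(),q)[:1]: print(((proj(s,P)-[240,100])*7).round(0))
"
```

```text
1 -1 [151. 329.]
1 1 [112. 314.]
-1 -1 [275. 241.]
-1 1 [236. 228.]
[[131. 331.]
 [130. 322.]
 [172. 303.]
 [170. 293.]
 [229. 368.]
 [228. 358.]
 [269. 338.]
 [268. 329.]]
```

Call:
{"op": "drive_tool", "data": {"plan": [[0,0.0005,0.027,0,1],[0,0.0005,0.027,0,1],[0,0.0005,0.027,0,-0.3],[0,0.0005,0.027,0,-1],[0,0.0005,0.027,0,-1],[0,0.0005,0.027,0,-1],[0,0.0005,0.027,0,-1],[0,0.0005,0.027,0,-1],[0,0.0005,0.027,0,-1],[0,0.0005,0.027,0,-1]]}}

```text
clock: 16.82
ee_pos: [0.5925, -0.2217, 0.1892]
ee_rot: [179.9, -0.1, 24.1]
contact_force: [0.2, 1.0, 5.9]
opening: 0.318
```

Call:
{"op": "drive_tool", "data": {"plan": [[0,0,0,0,0.4],[0,0,0,0,0.8],[0,0,-0.025,0,1],[0,0,-0.025,5,1],[0,0,-0.025,90,1],[0,0,-0.025,90,1],[0,0,-0.025,90,1],[0,0,-0.025,90,1],[0,0,-0.025,90,1],[0,0,-0.025,90,1],[0,0,-0.025,90,1],[0,0,-0.025,90,1]]}}

```text
clock: 17.82
ee_pos: [0.5919, -0.2215, 0.2128]
ee_rot: [180.0, 0.0, -38.5]
contact_force: [0.2, 0.1, 0.5]
opening: 1.002
```

```bash
python3 -c "
from h import *
s=shot('side');cv2.imwrite('pics/g12.png',crop(s,(240,100,340,180),7,0))
go(.592,-.2205,.193,-65.9)"
```

```text
tool [-0.0005 -0.0009  0.0198] turn 26.95 rows 3.8  now [ 0.5919 -0.2215  0.2128] [ 1.7998e+02  3.0000e-02 -3.8950e+01] F [ 0.5  0.1 -0.7] op 0.998 t 17.8667
```

View pics/g12.png

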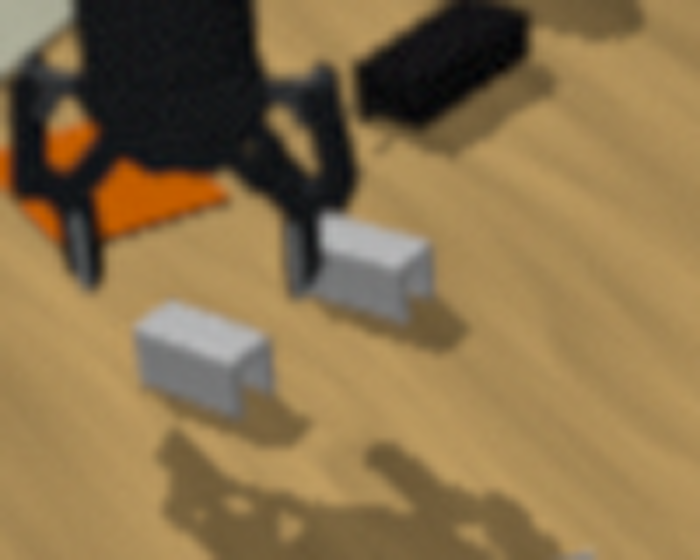

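Call:
{"op": "drive_tool", "data": {"plan": [[0,0,0,27.4,1],[0,0,0,27.4,1],[0,0,0,27.4,1],[0,0,0,27.4,1],[0,0,0.019,27.4,1],[0,0,0.019,27.4,1],[0,0,0.019,27.4,-1],[0,0,0.019,27.4,-1],[0,0,0.019,27.4,-1],[0,0,0.019,27.4,-1],[0,0,0.019,27.4,-1]]}}

```text
clock: 18.78
ee_pos: [0.5925, -0.2218, 0.1949]
ee_rot: [-179.9, -0.1, -65.5]
contact_force: [-0.0, -0.5, 3.7]
opening: 0.635
```

```bash
python3 -c "
from h import *
s=shot('side');cv2.imwrite('pics/g13.png',crop(s,(240,100,340,180),7,0))
go(.5708,.0437,.245,-4.4)"
```

```text
tool [-0.2507 -0.0902 -0.0501] turn -61.14 rows 8.5  now [ 0.5925 -0.2218  0.1949] [-1.7995e+02 -8.0000e-02 -6.5540e+01] F [-0.8 -0.9  4. ] op 0.637 t 18.8333
```

View pics/g13.png

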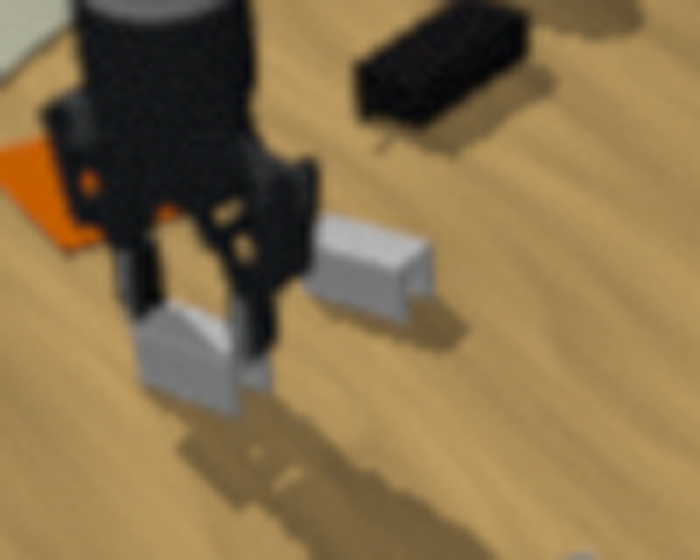

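Call:
{"op": "drive_tool", "data": {"plan": [[0,0,-0.025,0,-1],[0,0,-0.052,-5,-1],[-0.04,-0.015,-0.052,-61.1,-1],[-0.08,-0.029,-0.052,-61.1,-1],[-0.12,-0.043,-0.052,-61.1,-1],[-0.16,-0.058,-0.052,-61.1,-1],[-0.2,-0.072,-0.052,-61.1,-1],[-0.2507,-0.0902,-0.052,-61.1,-1],[-0.2507,-0.0902,-0.052,-61.1,-1],[-0.2507,-0.0902,-0.052,-61.1,-1],[-0.2507,-0.0902,-0.052,-61.1,-1],[-0.2507,-0.0902,-0.052,-61.1,-1]]}}

```text
clock: 19.83
ee_pos: [0.5704, 0.0442, 0.2461]
ee_rot: [180.0, 0.0, -4.6]
contact_force: [-0.4, -0.1, 0.1]
opening: 0.637
```

Call:
{"op": "drive_tool", "data": {"plan": [[0,0,0,0,-1],[0,0,0,0,-1]]}}

```text
clock: 20.0
ee_pos: [0.5706, 0.0432, 0.2461]
ee_rot: [180.0, 0.0, -4.7]
contact_force: [0.3, 0.8, -1.3]
opening: 0.639
```

```bash
python3 look.py 14; python3 -c "
from h import *
go(.5708,.0437,.215,-4.4)"
```

```text
tool [ 0.0002 -0.0005  0.031 ] turn -0.21 rows 0.7  now [0.5706 0.0432 0.246 ] [179.99   0.    -4.61] F [-0.1 -0.2 -0.8] op 0.631 t 20.1
```

View pics/s14.png

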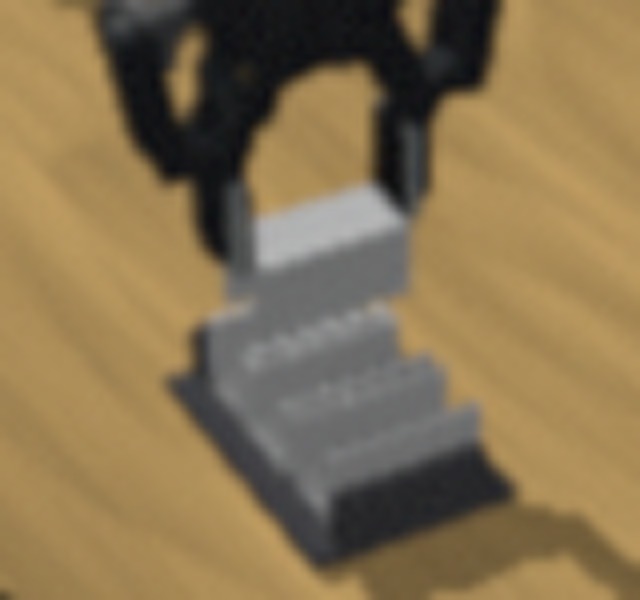

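Call:
{"op": "drive_tool", "data": {"plan": [[0.0002,-0.0003,0.01,0,-1],[0.0002,-0.0003,0.017,0,-1],[0.0002,-0.0003,0.022,0,-1],[0.0002,-0.0003,0.022,0,-1]]}}

```text
clock: 20.43
ee_pos: [0.5699, 0.0442, 0.2223]
ee_rot: [180.0, 0.2, -4.5]
contact_force: [0.1, 0.1, -1.3]
opening: 0.635
```

```bash
python3 look.py 15; python3 -c "
from h import *
go(.5708,.0437,.215,-4.4)"
```

```text
tool [0.0004 0.0005 0.0084] turn -0.08 rows 0.2  now [0.5705 0.0442 0.2234] [ 1.7999e+02  8.0000e-02 -4.4800e+00] F [0.1 0.5 0.2] op 0.641 t 20.5333
```

View pics/s15.png

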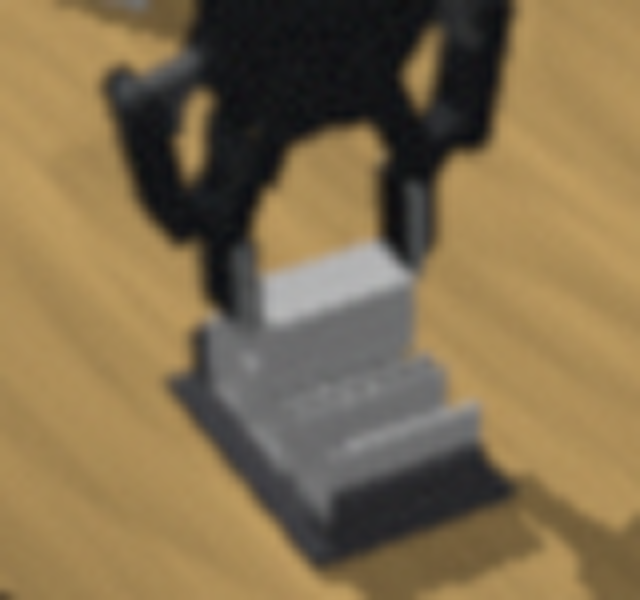

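Call:
{"op": "drive_tool", "data": {"plan": [[0,0,0.003,0,-1],[0,0,0.006,0,-1],[0,0,0.008,0,-1],[0,0,0.009,0,-1],[0,0,0.009,0,-1]]}}

```text
clock: 20.95
ee_pos: [0.5706, 0.0443, 0.2148]
ee_rot: [180.0, 0.0, -4.5]
contact_force: [-0.0, -0.7, -0.2]
opening: 0.639
```

Call:
{"op": "drive_tool", "data": {"plan": [[0,0,0.001,0,-1],[0,0,0.002,0,-1]]}}

```text
clock: 21.12
ee_pos: [0.5708, 0.0443, 0.2132]
ee_rot: [180.0, -0.0, -4.5]
contact_force: [0.1, -1.1, -0.2]
opening: 0.636
```

Call:
{"op": "drive_tool", "data": {"plan": [[0,0,0.001,0,-1],[0,0,0.0015,0,-1],[0,0,0.002,0,-1]]}}

```text
clock: 21.37
ee_pos: [0.5707, 0.0443, 0.211]
ee_rot: [180.0, 0.0, -4.5]
contact_force: [0.0, 0.5, -0.9]
opening: 0.633
```

Call:
{"op": "drive_tool", "data": {"plan": [[0,0,0.001,0,-1],[0,0,0.0015,0,-1],[0,0,0.0015,0,-1]]}}

```text
clock: 21.62
ee_pos: [0.5706, 0.0443, 0.2094]
ee_rot: [180.0, 0.0, -4.5]
contact_force: [-0.2, -0.0, 0.3]
opening: 0.639
```

Call:
{"op": "drive_tool", "data": {"plan": [[0,0,0.001,0,-1],[0,0,0.002,0,-1],[0,0,0.002,0,-1]]}}

```text
clock: 21.87
ee_pos: [0.5706, 0.0443, 0.2073]
ee_rot: [180.0, 0.0, -4.5]
contact_force: [-0.1, -1.0, -0.7]
opening: 0.635
```

```bash
python3 look.py 16; python3 -c "
from h import *
go(.5708,.0443,.206,-4.5)"
```

```text
tool [ 0.0001 -0.      0.0015] turn 0.03 rows 0.0  now [0.5707 0.0443 0.2075] [ 1.7999e+02  1.0000e-02 -4.4700e+00] F [ 0.5 -0.3 -0.1] op 0.642 t 21.9667
```

View pics/s16.png

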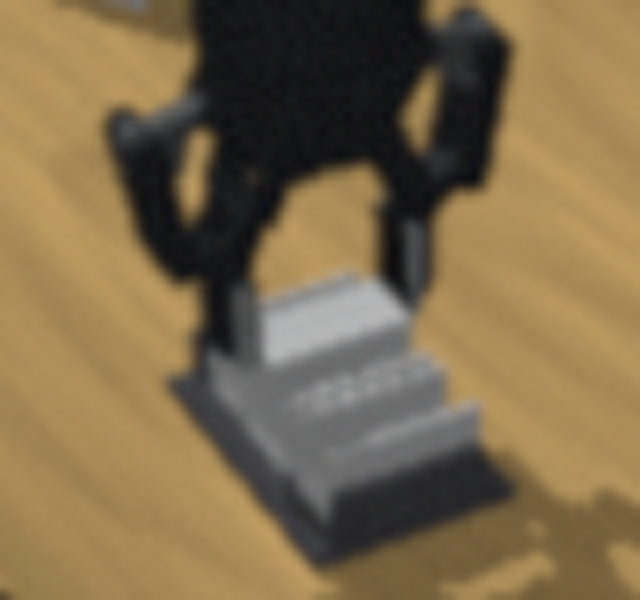

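Call:
{"op": "drive_tool", "data": {"plan": [[0,0,0.0005,0,0.6],[0,0,0.0005,0,0.8],[0,0,0.0005,0,1],[0,0,0.0005,0,1],[0,0,-0.025,0,1],[0,0,-0.05,0,1],[0,0,-0.05,0,1],[0,0,-0.05,0,1]]}}

```text
clock: 22.63
ee_pos: [0.5715, 0.0443, 0.2591]
ee_rot: [-180.0, -0.2, -4.5]
contact_force: [-0.7, -0.6, 0.0]
opening: 1.001
```

```bash
python3 -c "
from h import *
go(.4945,-.2493,.218,27.4)"
```

```text
tool [-0.0539  0.2987  0.0411] turn -31.87 rows 7.3  now [0.5715 0.0443 0.2591] [-180.     -0.21   -4.47] F [-0.7 -0.6  0. ] op 1.001 t 22.6333
```

Call:
{"op": "drive_tool", "data": {"plan": [[-0.0535,0.2987,0,-31.9,1],[-0.0535,0.2987,0,-31.9,1],[-0.0535,0.2987,0,-31.9,1],[-0.0535,0.2987,0,-31.9,1],[-0.0535,0.2987,0,-31.9,1],[-0.0535,0.2987,0,-31.9,1],[-0.0535,0.2987,0.04,-31.9,1],[-0.0535,0.2987,0.04,-31.9,1],[-0.0535,0.2987,0.04,-31.9,1],[-0.0535,0.2987,0.04,-31.9,1],[-0.0535,0.2987,0.04,-31.9,1]]}}

```text
clock: 23.55
ee_pos: [0.4936, -0.2489, 0.2169]
ee_rot: [-179.9, 0.0, 27.4]
contact_force: [0.3, 0.4, 0.0]
opening: 1.0
```

```bash
python3 look.py 17; python3 -c "
from h import *
s=shot('side');cv2.imwrite('pics/g17.png',crop(s,(240,100,340,180),7,0))
go(.4945,-.2493,.189,27.4)"
```

```text
tool [-0.0006  0.0011  0.0289] turn 0.13 rows 0.7  now [ 0.4945 -0.2481  0.2179] [ 1.7999e+02 -1.0000e-02  2.7530e+01] F [0.2 0.9 0.3] op 1.0 t 23.7
```

View pics/t17.png

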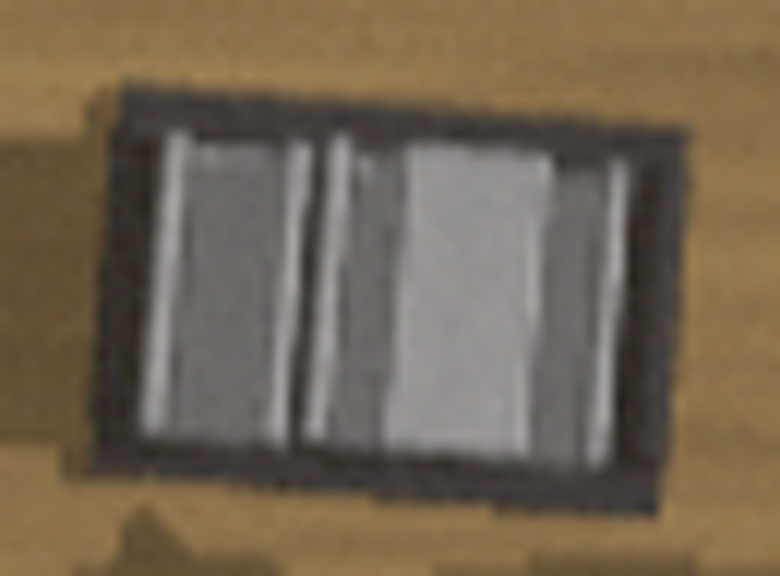

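View pics/s17.png

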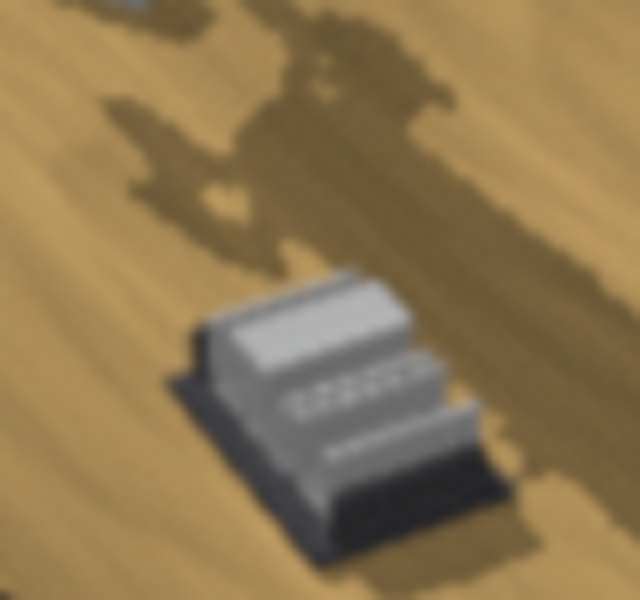

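View pics/g17.png

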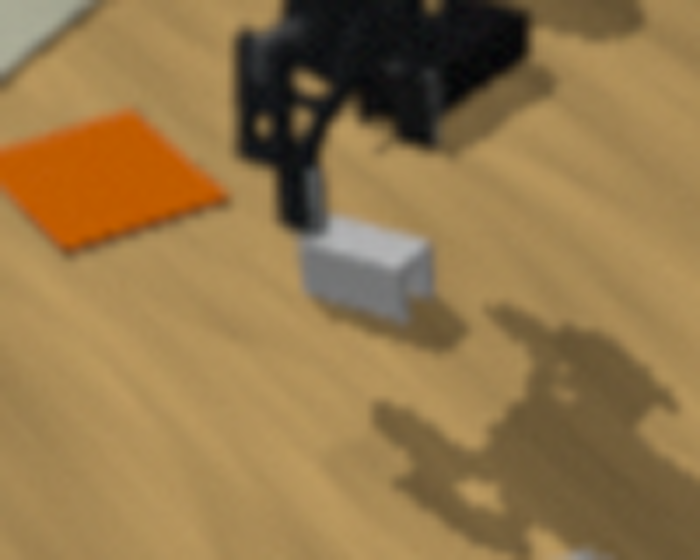

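Call:
{"op": "drive_tool", "data": {"plan": [[0,0.0005,0.028,0,1],[0,0.0005,0.028,0,1],[0,0.0005,0.028,0,-0.3],[0,0.0005,0.028,0,-1],[0,0.0005,0.028,0,-1],[0,0.0005,0.028,0,-1],[0,0.0005,0.028,0,-1],[0,0.0005,0.028,0,-1],[0,0.0005,0.028,0,-1],[0,0.0005,0.028,0,-1]]}}

```text
clock: 24.53
ee_pos: [0.4947, -0.2499, 0.1907]
ee_rot: [179.9, -0.0, 27.4]
contact_force: [-0.5, 0.9, 5.2]
opening: 0.315
```

Call:
{"op": "drive_tool", "data": {"plan": [[0,0,0,0,0.4],[0,0,0,0,0.8],[0,0,-0.025,0,1],[0,0,-0.025,5,1],[0,0,-0.025,90,1],[0,0,-0.025,90,1],[0,0,-0.025,90,1],[0,0,-0.025,90,1],[0,0,-0.025,90,1],[0,0,-0.025,90,1],[0,0,-0.025,90,1],[0,0,-0.025,90,1]]}}

```text
clock: 25.53
ee_pos: [0.4943, -0.2498, 0.2146]
ee_rot: [180.0, 0.0, -35.2]
contact_force: [-0.3, -0.3, -0.2]
opening: 1.0
```

```bash
python3 -c "
from h import *
s=shot('side');cv2.imwrite('pics/g18.png',crop(s,(240,100,340,180),7,0))
go(.495,-.2493,.194,-62.6)"
```

```text
tool [ 0.0003 -0.0008  0.0206] turn 26.95 rows 3.8  now [ 0.4943 -0.2498  0.2146] [ 1.7999e+02  1.0000e-02 -3.5650e+01] F [ 0.  -0.6  0.2] op 1.0 t 25.5833
```

View pics/g18.png

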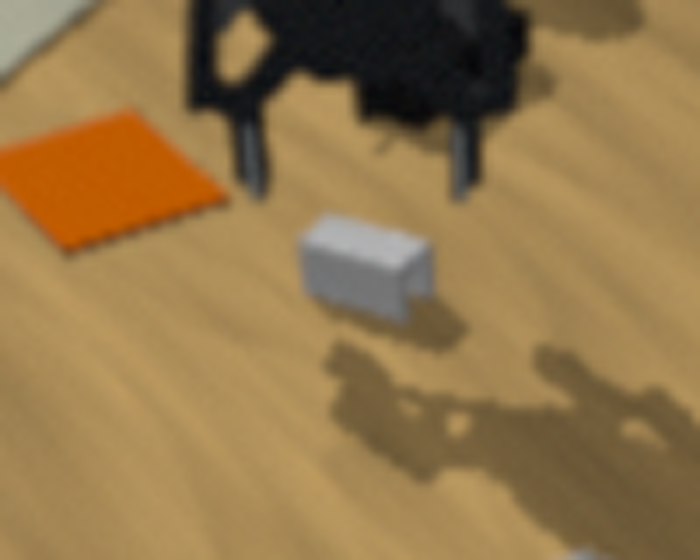

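Call:
{"op": "drive_tool", "data": {"plan": [[0,0,0,27.4,1],[0,0,0,27.4,1],[0,0,0,27.4,1],[0,0,0,27.4,1],[0,0,0.02,27.4,1],[0,0,0.02,27.4,1],[0,0,0.02,27.4,-1],[0,0,0.02,27.4,-1],[0,0,0.02,27.4,-1],[0,0,0.02,27.4,-1],[0,0,0.02,27.4,-1]]}}

```text
clock: 26.5
ee_pos: [0.4945, -0.2499, 0.1955]
ee_rot: [-180.0, -0.1, -62.2]
contact_force: [-0.8, 0.3, 5.8]
opening: 0.637
```

```bash
python3 -c "
from h import *
s=shot('side');cv2.imwrite('pics/g19.png',crop(s,(240,100,340,180),7,0))
go(.5731,.0750,.247,-4.5)"
```

```text
tool [-0.2509 -0.2209 -0.0515] turn -57.73 rows 8.1  now [ 0.4946 -0.2499  0.1955] [-1.7997e+02 -6.0000e-02 -6.2230e+01] F [-1.3  0.7  6.2] op 0.639 t 26.55
```

View pics/g19.png

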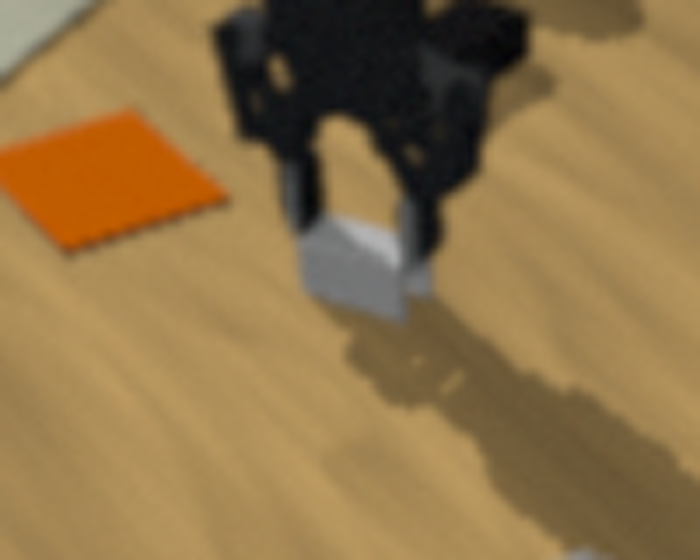

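Call:
{"op": "drive_tool", "data": {"plan": [[0,0,-0.03,0,-1],[0,0,-0.056,-5,-1],[-0.032,-0.028,-0.056,-57.7,-1],[-0.064,-0.056,-0.056,-57.7,-1],[-0.096,-0.084,-0.056,-57.7,-1],[-0.128,-0.112,-0.056,-57.7,-1],[-0.16,-0.14,-0.056,-57.7,-1],[-0.192,-0.168,-0.056,-57.7,-1],[-0.224,-0.197,-0.056,-57.7,-1],[-0.251,-0.221,-0.056,-57.7,-1],[-0.251,-0.221,-0.056,-57.7,-1],[-0.251,-0.221,-0.056,-57.7,-1]]}}

```text
clock: 27.55
ee_pos: [0.5734, 0.0777, 0.2507]
ee_rot: [-180.0, -0.0, -4.3]
contact_force: [0.5, -0.3, -0.8]
opening: 0.635
```

Call:
{"op": "drive_tool", "data": {"plan": [[0,0,0,0,-1],[0,0,0,0,-1]]}}

```text
clock: 27.72
ee_pos: [0.5727, 0.0742, 0.2505]
ee_rot: [180.0, 0.0, -4.6]
contact_force: [-0.3, 0.1, 0.1]
opening: 0.635
```

```bash
python3 look.py 20; python3 -c "
from h import *
go(.5731,.0750,.223,-4.5)"
```

```text
tool [ 0.0002 -0.0013  0.0275] turn -0.18 rows 0.7  now [0.5728 0.0738 0.2505] [ 1.7998e+02  3.0000e-02 -4.6800e+00] F [ 0.3  0.6 -0.1] op 0.638 t 27.8167
```

View pics/s20.png

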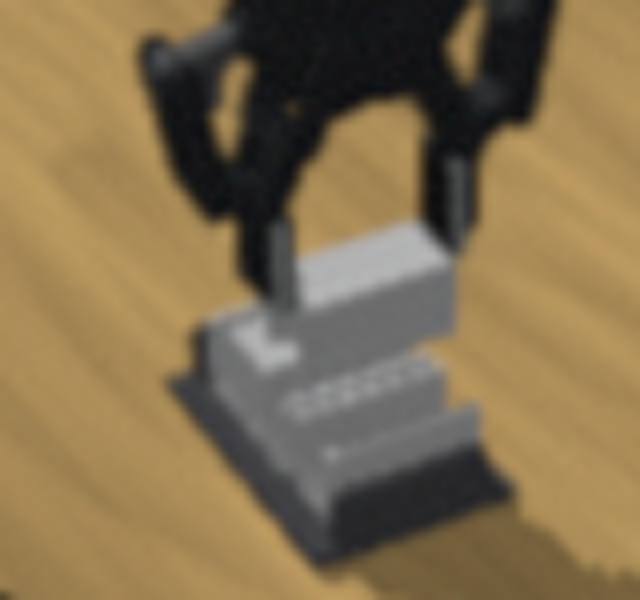

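Call:
{"op": "drive_tool", "data": {"plan": [[0,0,0,0.0,-1],[0,0,0.005,0,-1],[0,0,0.01,0,-1],[0,0,0.01,0,-1]]}}

```text
clock: 28.15
ee_pos: [0.5726, 0.0747, 0.2394]
ee_rot: [180.0, 0.1, -4.6]
contact_force: [-0.3, 0.5, -0.2]
opening: 0.632
```

Call:
{"op": "drive_tool", "data": {"plan": [[0.0003,-0.0004,0.004,0,-1],[0.0003,-0.0004,0.008,0,-1],[0.0003,-0.0004,0.012,0,-1],[0.0003,-0.0004,0.016,0,-1],[0.0003,-0.0004,0.016,0,-1]]}}

```text
clock: 28.57
ee_pos: [0.573, 0.0757, 0.2235]
ee_rot: [180.0, 0.1, -4.6]
contact_force: [-0.5, -0.1, -0.4]
opening: 0.631
```

```bash
python3 look.py 21; python3 -c "
from h import *
go(.5731,.0750,.213,-4.5)"
```

```text
tool [-0.0002  0.0007  0.0112] turn -0.06 rows 0.3  now [0.5733 0.0756 0.2242] [ 1.7999e+02  4.0000e-02 -4.5600e+00] F [ 0.6 -0.9  0. ] op 0.634 t 28.6667
```

View pics/s21.png

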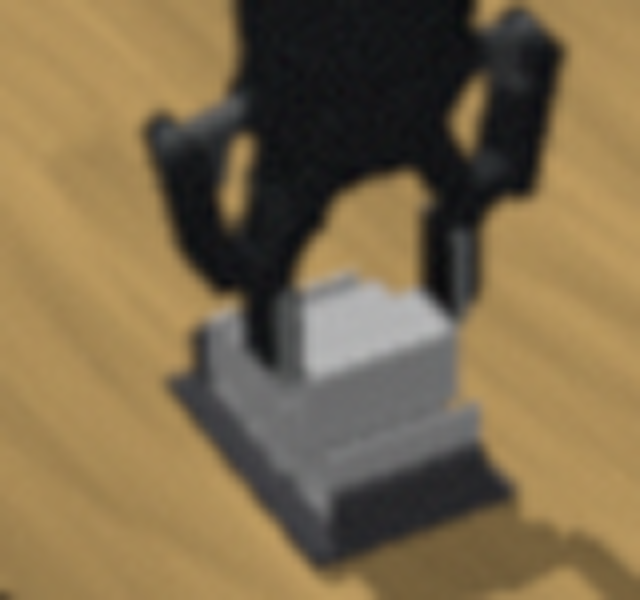

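In the groove without contact. I'll keep lowering.

Call:
{"op": "drive_tool", "data": {"plan": [[0,0.0005,0.003,0,-1],[0,0.0005,0.006,0,-1],[0,0.0005,0.009,0,-1],[0,0.0005,0.011,0,-1],[0,0.0005,0.011,0,-1]]}}

```text
clock: 29.08
ee_pos: [0.5731, 0.0751, 0.213]
ee_rot: [180.0, 0.1, -4.6]
contact_force: [0.6, -0.4, -0.7]
opening: 0.637
```

Call:
{"op": "drive_tool", "data": {"plan": [[0,0,0.001,0,-1],[0,0,0.002,0,-1],[0,0,0.002,0,-1]]}}

```text
clock: 29.33
ee_pos: [0.5734, 0.0751, 0.2115]
ee_rot: [180.0, 0.0, -4.6]
contact_force: [-0.2, 0.4, -1.1]
opening: 0.633
```

Call:
{"op": "drive_tool", "data": {"plan": [[0,0,0.001,0,-1],[0,0,0.002,0,-1],[0,0,0.002,0,-1]]}}

```text
clock: 29.58
ee_pos: [0.5733, 0.0751, 0.2094]
ee_rot: [180.0, 0.0, -4.6]
contact_force: [0.3, -0.1, -0.5]
opening: 0.639
```

Call:
{"op": "drive_tool", "data": {"plan": [[0,0,0.001,0,-1],[0,0,0.0015,0,-1],[0,0,0.0015,0,-1]]}}

```text
clock: 29.83
ee_pos: [0.5734, 0.0751, 0.2079]
ee_rot: [180.0, 0.0, -4.6]
contact_force: [-0.4, 0.4, -1.1]
opening: 0.632
```

Call:
{"op": "drive_tool", "data": {"plan": [[0,0,0.0005,0,0.6],[0,0,0.0005,0,0.8],[0,0,0.0005,0,1],[0,0,0.0005,0,1],[0,0,-0.03,0,1],[0,0,-0.06,0,1],[0,0,-0.1,0,1],[0,0,-0.1,0,1],[0,0.12,-0.1,0,1],[0,0.15,-0.1,0,1],[0,0.15,-0.1,0,1],[0,0.15,-0.1,0,1]]}}

```text
clock: 30.83
ee_pos: [0.5612, -0.0774, 0.3084]
ee_rot: [179.9, -0.1, -4.6]
contact_force: [0.5, 1.0, -0.2]
opening: 1.001
```

```bash
python3 look.py 22; python3 -c "
from h import *
go(.5731,.0750,.213,-4.5)"
```

```text
tool [-0.0012 -0.1535  0.0953] turn -0.29 rows 4.3  now [ 0.5615 -0.0781  0.3083] [ 1.7991e+02 -7.0000e-02 -4.7900e+00] F [-0.4 -0.8 -0.4] op 0.998 t 30.9333
```

View pics/s22.png

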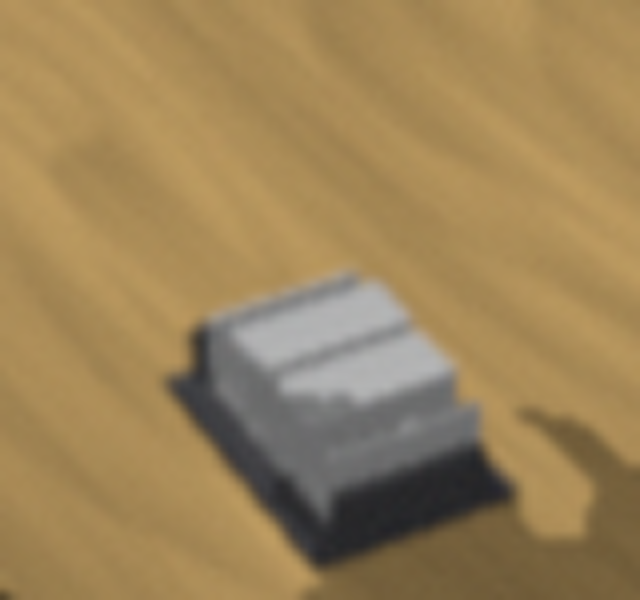

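View pics/t22.png

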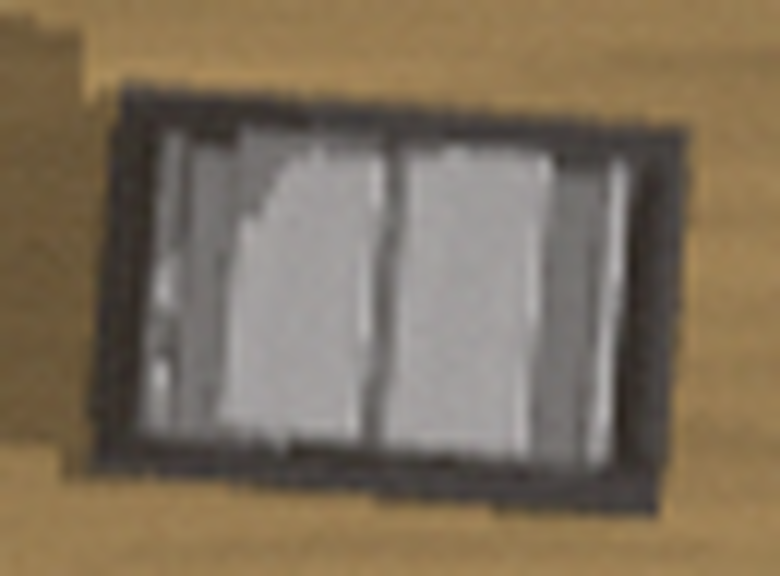

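View pics/T22.png

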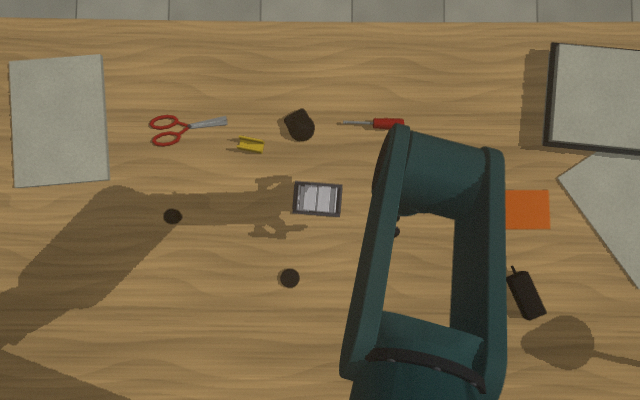

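```bash
python3 - <<'E'
from fit import *
s=shot("side"); a=np.radians(-4.5)
k=9; b=(295,175,345,220)
out=[]
for dz in (0,.004):
    pol=[]
    for (x,y),m in [((.5707,.0443),dwn(.011+dz)),((.5733,.0751),dwn(.011+dz))]:
        top=place(m,(x+.0005,y,a))[0]; top=top[top[:,2]>.04][[0,1,3,2]]
        pol.append((proj(s,top),(0,0,255)))
    out.append(crop(s,b,8,0,pol))
cv2.imwrite("pics/fin.png",np.hstack(out))
E
```

```text
(no output)
```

View pics/fin.png

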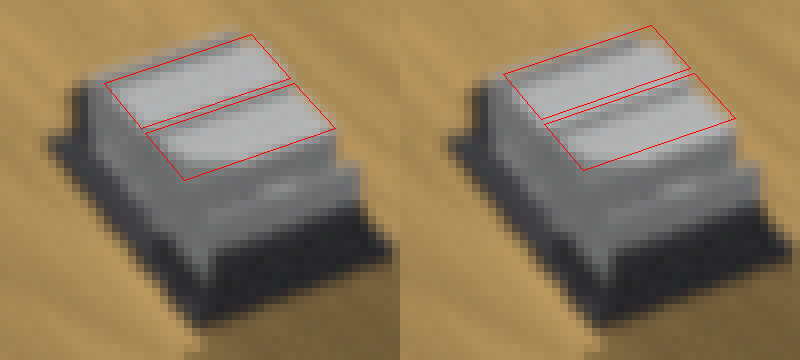

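```bash
python3 -c "
from station import sign_off
print(sign_off())"
```

```text
the job is handed in; nothing more can be done
None
```

I put all four loose risers away in the cradle in the order asked and handed the job in at about 31 s of the 69 s allowed.

**How it went:** I squeezed each riser across its width first to centre it, then gripped it by its ends. The two open ones went beside the one already there, spaced about 28.7 and 29.6 mm apart. The two face-down ones were then lowered into the grooves, with no contact felt on the way down, and let go 1–2 mm above the webs. They sit about 3 mm apart.

**Last checks:**
- **Seating:** In the side view, both face-down tops match the fully seated height and not one 4 mm higher. In the top view all five lie parallel, with their ends within about 1 mm of each other and close to level with the cheeks.
- **Bystanders:** The lens cap, eyepiece, mouse, screwdriver and yellow look-alike are at the same pixel positions as at the start.
- **Forces:** The highest reading I saw was about 22 N, when the second open riser met the plate.

**What disagreed:**
- **Cameras:** The two views differed by about 3 mm. I took the robot's own grip positions as the reference.
- **Not measured:** The arm's shadow covered part of the second face-down riser in the last pictures. I judged its seating from the images and did not press on it to confirm.

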